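# Tighten the gearbox cover in star order

### The job

The gearbox cover is being tightened by hand in star order, a little each pass: of the first pass the red and blue knobs are already snug, so turn yellow and then green, opposite it, clockwise only until each is just snug on its copper washer. Then go round a second time, red, blue, yellow, green, turning each until its washer is fully home and the knob is firm, but do not force it so that the washer drags round. Let go, and leave the other things on the bench alone.

Things in the scene. Friction and masses are not known exactly. Their poses are not given: they have to be found in the camera images.
- housing: blue round gearbox housing bolted to the bench, 250 mm across; origin: centre of its underside, z up. Its aluminium cover, 228 mm across, has its top 72 mm up and carries four bar knobs 78 mm from the centre: red at the housing's +x, blue opposite at -x, yellow at +y, green opposite at -y. In the middle a brass sight glass 6 mm high.
- red_knob: red bar knob, turns in place about z; clockwise from above tightens. Origin on its axis at its underside, 88 mm above the bench; x along the bar. Black disc 40 mm across up to 8 mm, then an upright bar 46 mm long, 14 mm thick (y), from 8 to 42 mm: grip it about 33 mm up. It turns almost freely (0.03 N m) for at most 0.3 rad (unknown, not told by its start angle), then bears on its washer.
- blue_knob: blue bar knob, turns in place about z; clockwise from above tightens. Origin on its axis at its underside, 88 mm above the bench; x along the bar. Black disc 40 mm across up to 8 mm, then an upright bar 46 mm long, 14 mm thick (y), from 8 to 42 mm: grip it about 33 mm up. It turns almost freely (0.03 N m) for at most 0.3 rad (unknown, not told by its start angle), then bears on its washer.
- yellow_knob: yellow bar knob, turns in place about z; clockwise from above tightens. Origin on its axis at its underside, 88 mm above the bench; x along the bar. Black disc 40 mm across up to 8 mm, then an upright bar 46 mm long, 14 mm thick (y), from 8 to 42 mm: grip it about 33 mm up. It turns almost freely (0.03 N m) for 0.3 to 0.9 rad (unknown, not told by its start angle), then bears on its washer.
- green_knob: green bar knob, turns in place about z; clockwise from above tightens. Origin on its axis at its underside, 88 mm above the bench; x along the bar. Black disc 40 mm across up to 8 mm, then an upright bar 46 mm long, 14 mm thick (y), from 8 to 42 mm: grip it about 33 mm up. It turns almost freely (0.03 N m) for 0.3 to 0.9 rad (unknown, not told by its start angle), then bears on its washer.
- red_ring (a point): top centre of the 48 mm copper washer under the red knob, 84.6 mm above the housing's origin (already snug, 0.4 mm down). The torque to turn grows 0.12 N m per 0.1 rad (springy) to 0.25; there the washer sinks for good, 2 mm per rad: snug below 84.84, tight below 84.1, home at 83.9 mm. Home, torque grows again likewise; at 0.55 N m the washer drags round. Firm: 0.4. Let go, the knob springs back up to 0.4 rad.
- blue_ring (a point): top centre of the 48 mm copper washer under the blue knob, 84.6 mm above the housing's origin (already snug, 0.4 mm down). The torque to turn grows 0.12 N m per 0.1 rad (springy) to 0.25; there the washer sinks for good, 2 mm per rad: snug below 84.84, tight below 84.1, home at 83.9 mm. Home, torque grows again likewise; at 0.55 N m the washer drags round. Firm: 0.4. Let go, the knob springs back up to 0.4 rad.
- yellow_ring (a point): top centre of the 48 mm copper washer under the yellow knob, 85 mm above the housing's origin. The torque to turn grows 0.12 N m per 0.1 rad (springy) to 0.25; there the washer sinks for good, 2 mm per rad: snug below 84.84, tight below 84.1, home at 83.9 mm. Home, torque grows again likewise; at 0.55 N m the washer drags round. Firm: 0.4. Let go, the knob springs back up to 0.4 rad.
- green_ring (a point): top centre of the 48 mm copper washer under the green knob, 85 mm above the housing's origin. The torque to turn grows 0.12 N m per 0.1 rad (springy) to 0.25; there the washer sinks for good, 2 mm per rad: snug below 84.84, tight below 84.1, home at 83.9 mm. Home, torque grows again likewise; at 0.55 N m the washer drags round. Firm: 0.4. Let go, the knob springs back up to 0.4 rad.
- red_boss: steel seat, 54 mm across and 8 mm high, fixed on the cover under the red knob's washer; origin at its underside, x axis in line with that of red_ring unless the washer has been dragged round.
- blue_boss: steel seat, 54 mm across and 8 mm high, fixed on the cover under the blue knob's washer; origin at its underside, x axis in line with that of blue_ring unless the washer has been dragged round.
- yellow_boss: steel seat, 54 mm across and 8 mm high, fixed on the cover under the yellow knob's washer; origin at its underside, x axis in line with that of yellow_ring unless the washer has been dragged round.
- green_boss: steel seat, 54 mm across and 8 mm high, fixed on the cover under the green knob's washer; origin at its underside, x axis in line with that of green_ring unless the washer has been dragged round.
- wrench: chrome combination wrench, 180 mm long, lying flat; a bystander, origin at its underside or centre
- driver: screwdriver with blue handle, 200 mm long, lying flat; a bystander, origin at its underside or centre
- spare_seal: spare copper ring, 70 mm outside, 6 mm high, lying flat; a bystander, origin at its underside or centre
- spray_can: green can, 64 mm across, 190 mm high, upright; a bystander, origin at its underside or centre
- spare_knob: spare all-black bar knob, not fitted, standing on the bench, 42 mm high; a bystander, origin at its underside or centre
- red_bottle: small red bottle, 40 mm across, 110 mm high, upright; a bystander, origin at its underside or centre
- mallet: black-handled mallet with red head, 260 mm long, lying flat; a bystander, origin at its underside or centre

How it is judged (in metres and radians):
On the way, in this order (a step that is already met when the one before it is completed fails the run):
1. first pass: the yellow knob is snug on its washer (squeezed by more than 0.16 mm) (z of yellow_ring in the frame of housing below 0.08484 m), for 0.1 s.
2. first pass: the green knob is snug on its washer (squeezed by more than 0.16 mm) (z of green_ring in the frame of housing below 0.08484 m), for 0.1 s.
3. second pass: the red knob is tight (washer squeezed by more than 0.9 mm) (z of red_ring in the frame of housing below 0.0841 m), for 0.1 s.
4. second pass: the blue knob is tight (washer squeezed by more than 0.9 mm) (z of blue_ring in the frame of housing below 0.0841 m), for 0.1 s.
5. second pass: the yellow knob is tight (washer squeezed by more than 0.9 mm) (z of yellow_ring in the frame of housing below 0.0841 m), for 0.1 s.
6. second pass: the green knob is tight (washer squeezed by more than 0.9 mm) (z of green_ring in the frame of housing below 0.0841 m), for 0.1 s.
At the end, for the whole second after the job is handed in: All four washers are squeezed by more than 0.9 mm (home is 1.1 mm), none dragged round, and the knobs are let go and at rest (z of each of red_ring, blue_ring, yellow_ring, green_ring in the frame of housing below 0.0841 m and angular speed of each of red_knob, blue_knob, yellow_knob, green_knob below 0.1 rad/s); the robot touches nothing.
It fails at once if a knob is forced and drags its washer round on its seat (by more than 0.2 rad) (angle between the x axis of red_ring and the x axis of red_boss, either way round above 0.2 rad or angle between the x axis of blue_ring and the x axis of blue_boss, either way round above 0.2 rad or angle between the x axis of yellow_ring and the x axis of yellow_boss, either way round above 0.2 rad or angle between the x axis of green_ring and the x axis of green_boss, either way round above 0.2 rad).
It fails at once if one of the loose things on the bench is moved by more than 20 mm (distance of any of wrench, driver, spare_seal, spray_can, spare_knob, red_bottle, mallet from where it was at the start of the episode above 0.02 m).
It also fails if it takes over 72 s, if anything falls off the work surface, if the arm or the gripper's body presses on something with over 40 N, if the wrist force passes 120 N, or if a joint passes its speed limit or range.

### The arm

A 6-joint arm with a two-finger parallel gripper is mounted at the origin on the work surface. World frame = base frame: x ahead of the robot, y to its left, z up, the work surface at z = 0. Lengths are in m, angles in degrees, forces in N, time in s.
With the tool pointing down it reaches from about 0.375 to 0.9 m from the base axis. Payload 3.1 kg.
Tool frame: the origin (TCP) lies midway between the tips of the shut fingers; the grasp point (between the pads) lies bot.hold_point_z behind it (bot.hold_point_z is the distance from the TCP to the grasp point, in m); z points along the fingers, y is the direction in which the jaws open and shut (so a half turn about z gives the same grasp; the last joint's range is limited). The gripper opens to 87 mm and grips with 3 to 60 N. Pads are 19 mm wide; open, the fingers measure 117 mm over their backs; the gripper's body (75 mm by 190 mm) begins 51 mm behind the grasp point.
Start: joints at [65.174, 30.224, 82.088, -0, 67.689, -10.227], TCP at [0.157, 0.605, 0.186] pointing down, gripper open.
Joint ranges: [-176.69, 176.69], [-43.24, 126.21], [12.49, 139.97], [-82, 262], [0, 151.66], [-163.58, 163.58]. Speed limits (degrees/s): [159.86, 159.86, 180, 180, 180, 180].

### API

Orientations are given as a 3x3 rotation matrix whose columns are the frame's x, y, z axes.
In Python, from rig import bot, vision, order gives the robot as it stands. The module is installed in compiled form; this text tells all that it offers.
- The arm moves only by the tool move_arm, never from a script. Its argument "moves" is a list of rows, each an object of numbers: "hand": the finger opening in mm, from 0 to 87; "x", "y", "z": the shift along the tool's x, y, z in units of 25 mm (1.0 is 25 mm); "wx", "wy", "wz": the turn, a rotation vector about the tool's x, y, z in degrees. In form: [{"hand": .., "x": .., "y": .., "z": .., "wx": .., "wy": .., "wz": ..}, ...]. A call has 1 to 20 rows; each row shifts and turns the commanded pose from where the row before left it, along the tool's axes as they then stand; what a row does not reach is not made up. A row lasts 1/10 s, in which the tool goes at most 50 mm and 8.59 degrees, less where a joint would pass 70% of its speed; a pose out of reach is approached as far as the arm can. A call is refused whole if a number of a shift passes 1 or a number of a turn 8.59, either way. A call with a gripper value outside its range is refused whole. The fingers move at their own pace and stop on an object; the grip force is fixed at half the most. Time passes only in rows, so rows that do not move let the fingers close. It gives the time, the measured TCP pose, the force and the opening at its end, in the units of the state.
- bot.read_state(): the state, without advancing time (a new reading comes with each control period).
- vision.capture(name): name is "side" or "top" or "wrist"; returns a dict with "image" (400x640x3 uint8, red, green, blue), "z_map" (400x640 float32, m along the optical axis (not along the pixel's ray), 0 where there is no reading), "fx", "fy", "cx", "cy" (pixels), "pose" (4x4, takes a point from camera to world coordinates); the wrist camera has in their place "hand_eye" (4x4, takes a point from camera to tool coordinates, whose origin is the TCP and whose axes are the flange's). Camera axes: x right, y down, z forward; pixel columns grow to the right and rows downward; lengths in m; the calibration is good to about 2 mm. A picture is of the moment at which its call begins: read the wrist's pose just before it.
- order.hand_in(): hands the job in, once; it reports no verdict.
The state is a dict: "time_s": time; "joint_positions": joint angles; "qvel": joint speeds; "tau": joint torques, N m; "position": TCP position; "tcp_rot": TCP orientation; "force": force on the tool from outside, world axes, zero at the start; "moment": the same for the moment, N m; "opening": opening from 0.0 (shut) to 1.0 (fully open).
Only numpy, scipy, OpenCV 4.12 (cv2) and the standard library are available. Lean on these libraries where they do the work, as an engineer would, in place of code of your own. Each camera call takes 0.05 s, during which the arm holds its last target.

## Working session

There is one attempt and no reset: what is moved stays moved. The work goes in short steps, Python scripts to look and compute and a tool call to move; the robot and the scene stay as the last step left them, time stands still between calls to the robot, and variables do not carry over. Pictures are saved under pics/ and viewed, and the job is handed in when it is done.

Besides the shell and the picture viewer there is one more tool, called after "Call:" as name([rows], argument=value, ...), one row to a line, values as JSON. move_arm: Moves the arm, as the interface text tells. Its arguments: {"type":"object","properties":{"moves":{"type":"array"}},"required":["moves"]}

```bash
mkdir -p pics
python3 - <<'E'
from rig import bot,vision,order
import cv2
s=bot.read_state();print(s, bot.hold_point_z)
for n in ["side","top","wrist"]:
    c=vision.capture(n);cv2.imwrite(f"pics/{n}0.png",c["image"][:,:,::-1]);print(n,c["fx"],c["fy"],c["cx"],c["cy"],c.get("pose",c.get("hand_eye")))
    import pickle;pickle.dump(c,open(f"{n}0.pkl","wb"))
E
```

```text
{'time_s': 0.0, 'joint_positions': array([ 6.51721971e+01,  3.02769916e+01,  8.21580238e+01,  8.71254746e-04,
        6.76884246e+01, -1.02284399e+01]), 'qvel': array([-0.01076956,  0.03232451, -0.00583653,  0.00456596, -0.08895561,
       -0.10134442]), 'tau': array([ 1.81889891e-04, -4.40026259e+01, -1.76598483e+01,  6.34381059e-02,
        5.80447877e-02, -1.30965559e-04]), 'position': array([0.15716525, 0.60406857, 0.1845838 ]), 'tcp_rot': array([[-9.67710332e-01,  2.52063230e-01, -9.17397940e-04],
       [ 2.52064588e-01,  9.67708450e-01, -1.94940009e-03],
       [ 3.96401655e-04, -2.11769815e-03, -9.99997679e-01]]), 'force': array([ 0.28658714, -0.11263117, -0.08303842]), 'moment': array([ 0.01580958, -0.01521819, -0.03297832]), 'opening': 1.0000588356856344} 0.0187
side 484.83466258496924 484.83466258496924 325.9338326534965 198.135725946268 [[-0.6798115   0.52540031 -0.51167454  1.33991344]
 [ 0.73338376  0.48497778 -0.47638726  0.70059191]
 [-0.00214323 -0.69910733 -0.71501353  1.14935741]
 [ 0.          0.          0.          1.        ]]
top 410.6617181721372 410.6617181721372 316.8504559067918 199.0464605738273 [[ 8.59023510e-03 -9.94957004e-01  9.99338163e-02  4.88839653e-01]
 [-9.99961747e-01 -8.71182657e-03 -7.80380149e-04 -3.30966129e-02]
 [ 1.64705077e-03 -9.99232899e-02 -9.94993781e-01  1.07531074e+00]
 [ 0.00000000e+00  0.00000000e+00  0.00000000e+00  1.00000000e+00]]
wrist 332.22573441883276 332.22573441883276 317.6003122501099 197.2320922604406 [[-5.08556575e-04 -9.55145655e-01 -2.96135981e-01  8.22455873e-02]
 [ 9.99998914e-01 -7.60509086e-05 -1.47201406e-03 -3.02915513e-04]
 [ 1.38346642e-03 -2.96136408e-01  9.55144656e-01 -1.99183118e-01]
 [ 0.00000000e+00  0.00000000e+00  0.00000000e+00  1.00000000e+00]]
```

View pics/top0.png

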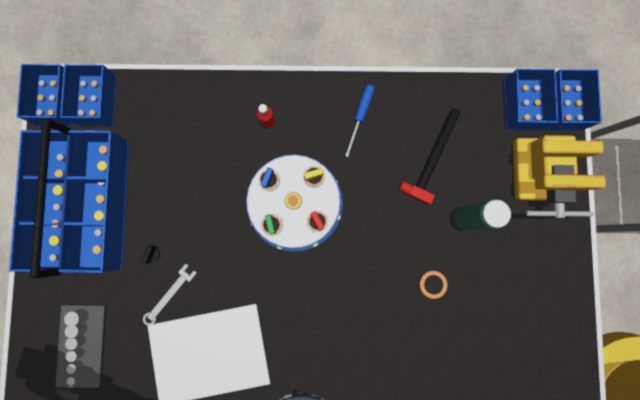

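View pics/side0.png

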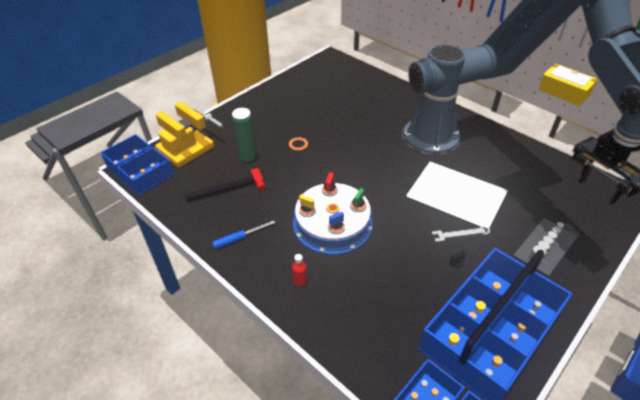

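View pics/wrist0.png

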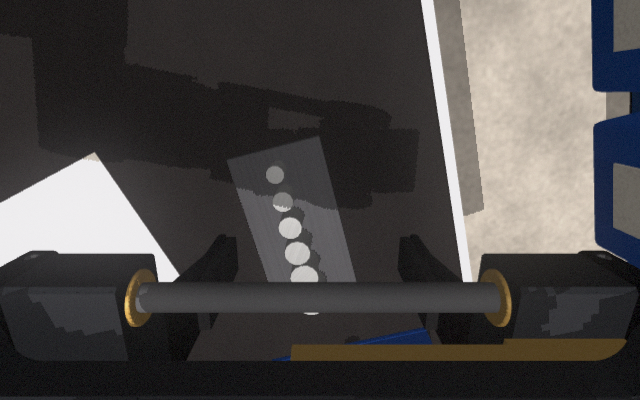

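```bash
cat > h.py <<'E'
import numpy as np,cv2,pickle
def cloud(c,pose=None):
    P=c["pose"] if pose is None else pose
    z=c["z_map"];v,u=np.mgrid[0:400,0:640]
    p=np.stack([(u-c["cx"])/c["fx"]*z,(v-c["cy"])/c["fy"]*z,z],-1)
    return p@P[:3,:3].T+P[:3,3]
def masks(c):
    hsv=cv2.cvtColor(c["image"],cv2.COLOR_RGB2HSV);H,S,V=[hsv[...,i].astype(int) for i in range(3)]
    s=(S>120)&(V>50)
    return dict(red=s&((H<6)|(H>172)),blue=s&(H>100)&(H<125),yellow=s&(H>20)&(H<33),green=s&(H>50)&(H<85))
E
python3 - <<'E'
from h import *
c=pickle.load(open("top0.pkl","rb"));W=cloud(c)
cov=(W[...,2]>0.06)&(W[...,2]<0.085);u=np.zeros((400,640),bool);u[150:255,240:350]=1
print("z map medians",np.median(W[...,2][190:200,255:265]),np.median(W[...,2][350,200:220]),W[201,293])
pts=W[cov&u];print(len(pts));
import cv2
(cx,cy),r=cv2.minEnclosingCircle(pts[:,:2].astype(np.float32));print("cover circle",cx,cy,r)
for n,m in masks(c).items():
    m=m&u&(W[...,2]>0.1);p=W[m];top=p[p[:,2]>np.percentile(p[:,2],50)-0.0]
    q=p[p[:,2]>0.12] ;print(n,len(p),len(q),p[:,2].max() if len(p) else 0)
    if len(q)>5:
        rc=cv2.minAreaRect((q[:,:2]*1000).astype(np.float32));print("  ",q.mean(0),rc)
cv2.imwrite("pics/crop.png",cv2.resize(c["image"][145:260,235:355,::-1],None,fx=5,fy=5,interpolation=cv2.INTER_CUBIC))
E
```

```text
z map medians 0.07270940253011338 0.002172635301890491 [0.583383   0.02406163 0.08141224]
5826
cover circle 0.5842706561088562 0.025915905833244324 0.11769583076238632
red 113 111 0.13417896720449385
   [ 0.53395941 -0.03393971  0.12993672] ((533.7686157226562, -33.94797134399414), (43.054508209228516, 13.822278022766113), 29.348257064819336)
blue 134 113 0.13421467887721283
   [0.63448151 0.08388343 0.12932536] ((634.852294921875, 85.02989196777344), (14.660388946533203, 43.65150451660156), 71.67769622802734)
yellow 131 116 0.13535608819975653
   [ 0.64313515 -0.02543476  0.12965565] ((643.6976318359375, -25.14581871032715), (14.122790336608887, 43.53203582763672), 17.250762939453125)
green 108 99 0.13551929268784024
   [0.52495673 0.07445273 0.13005713] ((524.9940185546875, 75.37908935546875), (39.61210632324219, 13.310832023620605), 13.661633491516113)
```

View pics/crop.png

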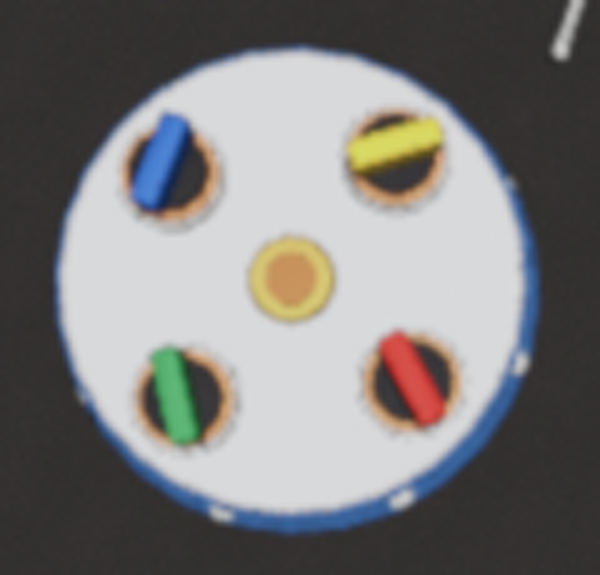

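Call:
move_arm([
  {"hand": 87,"x": -0.97,"y": -0.75},
  {"hand": 87,"x": -0.97,"y": -0.75},
  {"hand": 87,"x": -0.97,"y": -0.75},
  {"hand": 87,"x": -0.97,"y": -0.75},
  {"hand": 87,"x": -0.97,"y": -0.75},
  {"hand": 87,"x": -0.97,"y": -0.75},
  {"hand": 87,"x": -0.97,"y": -0.75},
  {"hand": 87,"x": -0.97,"y": -0.75},
  {"hand": 87,"x": -0.97,"y": -0.75},
  {"hand": 87,"x": -0.97,"y": -0.75},
  {"hand": 87,"x": -0.97,"y": -0.75},
  {"hand": 87,"x": -0.97,"y": -0.75},
  {"hand": 87,"x": -0.97,"y": -0.75},
  {"hand": 87,"x": -0.97,"y": -0.75},
  {"hand": 87,"x": -0.97,"y": -0.75},
  {"hand": 87,"x": -0.97,"y": -0.75},
  {"hand": 87,"x": -0.97,"y": -0.75},
  {"hand": 87,"x": -0.97,"y": -0.75},
  {"hand": 87,"x": -0.97,"y": -0.75},
  {"hand": 87,"x": -0.97,"y": -0.75},
])

```text
schema error: expected keys hand, x, y, z, wx, wy, wz
```

Call:
move_arm([
  {"hand": 50,"x": -0.97,"y": -0.75},
  {"hand": 50,"x": -0.97,"y": -0.75},
  {"hand": 50,"x": -0.97,"y": -0.75},
  {"hand": 50,"x": -0.97,"y": -0.75},
  {"hand": 50,"x": -0.97,"y": -0.75},
  {"hand": 50,"x": -0.97,"y": -0.75},
  {"hand": 50,"wz": 8.3},
  {"hand": 50,"wz": 8.3},
  {"hand": 50,"wz": 8.3},
  {"hand": 50,"wz": 8.3},
  {"hand": 50,"wz": 8.3},
  {"hand": 50,"wz": 8.3},
  {"hand": 50,"wz": 8.3},
  {"hand": 50},
])

```text
schema error: expected keys hand, x, y, z, wx, wy, wz
```

```bash
cat >> h.py <<'E'
def wristlook(bot,vision,name):
    s=bot.read_state();c=vision.capture("wrist")
    T=np.eye(4);T[:3,:3]=s["tcp_rot"];T[:3,3]=s["position"];c["pose"]=T@c["hand_eye"]
    cv2.imwrite(f"pics/{name}.png",c["image"][:,:,::-1]);pickle.dump(c,open(name+".pkl","wb"));return s,c
def knobs(c,zmin=0.12):
    W=cloud(c);out={}
    for n,m in masks(c).items():
        d=np.hypot(W[...,0]-.584,W[...,1]-.025)
        q=W[m&(W[...,2]>zmin)&(W[...,2]<.14)&(d>.045)&(d<.105)]
        if len(q)>20:
            rc=cv2.minAreaRect((q[:,:2]*1000).astype(np.float32))
            a=rc[2]+(90 if rc[1][1]>rc[1][0] else 0)
            print(n,len(q),"rect",np.round(rc[0],1),np.round(rc[1],1),"ang %.1f"%a,"zmed %.4f"%np.median(q[:,2]))
def st(s):
    print("t",round(s["time_s"],2),"p",np.round(s["position"]*1000,1),"yaw %.2f"%np.degrees(np.arctan2(s["tcp_rot"][1,0],s["tcp_rot"][0,0])),"tilt",np.round(s["tcp_rot"][:,2],4),"F",np.round(s["force"],1),"M",np.round(s["moment"],3),"op",round(s["opening"]*87,1),"q6",round(s["joint_positions"][5],1))
E
python3 - <<'E'
from rig import bot,vision
from h import *
s,c=wristlook(bot,vision,"w1");st(s);knobs(c)
E
```

```text
t 0.15 p [157.2 604.2 184.8] yaw 165.40 tilt [-7.0e-04 -1.6e-03 -1.0e+00] F [ 0.8  0.2 -0.6] M [ 0.012 -0.056 -0.009] op 87.1 q6 -10.2
```

View pics/w1.png

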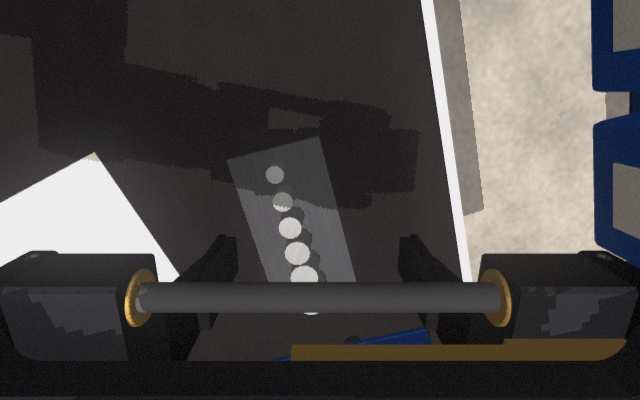

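Call:
move_arm([
  {"hand": 87,"x": -0.97,"y": -0.75,"z": 0,"wx": 0,"wy": 0,"wz": 0},
  {"hand": 87,"x": -0.97,"y": -0.75,"z": 0,"wx": 0,"wy": 0,"wz": 0},
  {"hand": 87,"x": -0.97,"y": -0.75,"z": 0,"wx": 0,"wy": 0,"wz": 0},
  {"hand": 87,"x": -0.97,"y": -0.75,"z": 0,"wx": 0,"wy": 0,"wz": 0},
  {"hand": 87,"x": -0.97,"y": -0.75,"z": 0,"wx": 0,"wy": 0,"wz": 0},
  {"hand": 87,"x": -0.97,"y": -0.75,"z": 0,"wx": 0,"wy": 0,"wz": 0},
  {"hand": 87,"x": -0.97,"y": -0.75,"z": 0,"wx": 0,"wy": 0,"wz": 0},
  {"hand": 87,"x": -0.97,"y": -0.75,"z": 0,"wx": 0,"wy": 0,"wz": 0},
  {"hand": 87,"x": -0.97,"y": -0.75,"z": 0,"wx": 0,"wy": 0,"wz": 0},
  {"hand": 87,"x": -0.97,"y": -0.75,"z": 0,"wx": 0,"wy": 0,"wz": 0},
  {"hand": 87,"x": -0.97,"y": -0.75,"z": 0,"wx": 0,"wy": 0,"wz": 0},
  {"hand": 87,"x": -0.97,"y": -0.75,"z": 0,"wx": 0,"wy": 0,"wz": 0},
  {"hand": 87,"x": -0.97,"y": -0.75,"z": 0,"wx": 0,"wy": 0,"wz": 0},
  {"hand": 87,"x": -0.97,"y": -0.75,"z": 0,"wx": 0,"wy": 0,"wz": 0},
  {"hand": 87,"x": -0.97,"y": -0.75,"z": 0,"wx": 0,"wy": 0,"wz": 0},
  {"hand": 87,"x": -0.97,"y": -0.75,"z": 0,"wx": 0,"wy": 0,"wz": 0},
  {"hand": 87,"x": -0.97,"y": -0.75,"z": 0,"wx": 0,"wy": 0,"wz": 0},
  {"hand": 87,"x": -0.97,"y": -0.75,"z": 0,"wx": 0,"wy": 0,"wz": 0},
  {"hand": 87,"x": -0.97,"y": -0.75,"z": 0,"wx": 0,"wy": 0,"wz": 0},
  {"hand": 87,"x": -0.97,"y": -0.75,"z": 0,"wx": 0,"wy": 0,"wz": 0},
])

```text
time_s: 2.2
position: [0.5328, 0.1186, 0.1854]
tcp_rot: [[-0.968, 0.252, -0.0], [0.252, 0.968, 0.0], [0.0, 0.0, -1.0]]
force: [0.5, -0.6, 0.3]
opening: 0.999
```

Call:
move_arm([
  {"hand": 50,"x": -0.97,"y": -0.75,"z": 0,"wx": 0,"wy": 0,"wz": 0},
  {"hand": 50,"x": -0.97,"y": -0.75,"z": 0,"wx": 0,"wy": 0,"wz": 0},
  {"hand": 50,"x": -0.97,"y": -0.75,"z": 0,"wx": 0,"wy": 0,"wz": 0},
  {"hand": 50,"x": -0.97,"y": -0.75,"z": 0,"wx": 0,"wy": 0,"wz": 0},
  {"hand": 50,"x": -0.97,"y": -0.75,"z": 0,"wx": 0,"wy": 0,"wz": 0},
  {"hand": 50,"x": -0.97,"y": -0.75,"z": 0,"wx": 0,"wy": 0,"wz": 0},
  {"hand": 50,"x": 0,"y": 0,"z": 0,"wx": 0,"wy": 0,"wz": 8.3},
  {"hand": 50,"x": 0,"y": 0,"z": 0,"wx": 0,"wy": 0,"wz": 8.3},
  {"hand": 50,"x": 0,"y": 0,"z": 0,"wx": 0,"wy": 0,"wz": 8.3},
  {"hand": 50,"x": 0,"y": 0,"z": 0,"wx": 0,"wy": 0,"wz": 8.3},
  {"hand": 50,"x": 0,"y": 0,"z": 0,"wx": 0,"wy": 0,"wz": 8.3},
  {"hand": 50,"x": 0,"y": 0,"z": 0,"wx": 0,"wy": 0,"wz": 8.3},
  {"hand": 50,"x": 0,"y": 0,"z": 0,"wx": 0,"wy": 0,"wz": 8.3},
])

```text
time_s: 3.5
position: [0.6445, -0.0258, 0.1852]
tcp_rot: [[-0.292, 0.957, -0.001], [0.957, 0.292, 0.0], [0.0, -0.001, -1.0]]
force: [-0.5, -0.4, -0.3]
opening: 0.574
```

Run:
```python
from rig import bot,vision
from h import *
s,c=wristlook(bot,vision,"w2");st(s);knobs(c)
```

```text
t 3.5 p [644.5 -25.8 185.2] yaw 106.96 tilt [-7.e-04  2.e-04 -1.e+00] F [-0.5 -0.4 -0.3] M [-0.04   0.024 -0.033] op 50.0 q6 -29.2
red 1048 rect [535.  -32.8] [45.5 13.7] ang 29.1 zmed 0.1299
blue 1251 rect [636.   85.7] [13.8 44.6] ang 159.7 zmed 0.1297
yellow 887 rect [644.1 -23.7] [13.1 44.8] ang 107.2 zmed 0.1299
green 868 rect [526.   77.5] [43.8 12.7] ang 14.6 zmed 0.1299
```

View pics/w2.png

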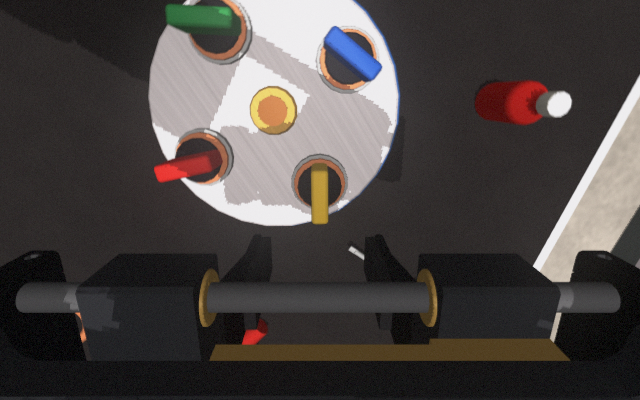

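Call:
move_arm([
  {"hand": 40,"x": 0.05,"y": -0.01,"z": 0.8,"wx": 0,"wy": 0,"wz": 0},
  {"hand": 36,"x": 0,"y": 0,"z": 0.8,"wx": 0,"wy": 0,"wz": 0},
  {"hand": 36,"x": 0,"y": 0,"z": 0.8,"wx": 0,"wy": 0,"wz": 0},
  {"hand": 36,"x": 0,"y": 0,"z": 0.8,"wx": 0,"wy": 0,"wz": 0},
  {"hand": 36,"x": 0,"y": 0,"z": 0.08,"wx": 0,"wy": 0,"wz": 0},
  {"hand": 10,"x": 0,"y": 0,"z": 0,"wx": 0,"wy": 0,"wz": 0},
  {"hand": 10,"x": 0,"y": 0,"z": 0,"wx": 0,"wy": 0,"wz": 0},
  {"hand": 10,"x": 0,"y": 0,"z": 0,"wx": 0,"wy": 0,"wz": 0},
  {"hand": 10,"x": 0,"y": 0,"z": 0,"wx": 0,"wy": 0,"wz": 0},
])

```text
time_s: 4.45
position: [0.6448, -0.0249, 0.1047]
tcp_rot: [[-0.298, 0.955, 0.002], [0.955, 0.298, -0.0], [-0.001, 0.002, -1.0]]
force: [0.1, -0.6, -0.6]
opening: 0.154
```

Run:
```python
from rig import bot,vision
from h import *
for i in range(3): st(bot.read_state())
```

```text
t 4.45 p [644.8 -24.9 104.7] yaw 107.32 tilt [ 1.9e-03 -4.0e-04 -1.0e+00] F [ 0.1 -0.6 -0.6] M [-0.116  0.035 -0.012] op 13.4 q6 -29.4
t 4.45 p [644.8 -24.9 104.7] yaw 107.32 tilt [ 1.9e-03 -4.0e-04 -1.0e+00] F [ 0.1 -0.6 -0.6] M [-0.116  0.035 -0.012] op 13.4 q6 -29.4
t 4.45 p [644.8 -24.9 104.7] yaw 107.32 tilt [ 1.9e-03 -4.0e-04 -1.0e+00] F [ 0.1 -0.6 -0.6] M [-0.116  0.035 -0.012] op 13.4 q6 -29.4
```

Call:
move_arm([
  {"hand": 10,"x": 0,"y": 0,"z": 0,"wx": 0,"wy": 0,"wz": 4},
  {"hand": 10,"x": 0,"y": 0,"z": 0,"wx": 0,"wy": 0,"wz": 4},
  {"hand": 10,"x": 0,"y": 0,"z": 0,"wx": 0,"wy": 0,"wz": 4},
  {"hand": 10,"x": 0,"y": 0,"z": 0,"wx": 0,"wy": 0,"wz": 4},
])

```text
time_s: 4.85
position: [0.6445, -0.0248, 0.1042]
tcp_rot: [[-0.02, 1.0, 0.001], [1.0, 0.02, -0.0], [-0.0, 0.001, -1.0]]
force: [-0.4, 0.1, -0.3]
opening: 0.113
```

```bash
cat > r.sh <<'E'
python3 -c "
from rig import bot
from h import *
st(bot.read_state())"
E
bash r.sh
```

```text
t 4.85 p [644.5 -24.8 104.2] yaw 91.15 tilt [ 1.1e-03 -3.0e-04 -1.0e+00] F [-0.4  0.1 -0.3] M [-0.096  0.031  0.002] op 9.8 q6 -13.3
```

Call:
move_arm([
  {"hand": 10,"x": 0,"y": 0,"z": 0,"wx": 0,"wy": 0,"wz": 3},
  {"hand": 10,"x": 0,"y": 0,"z": 0,"wx": 0,"wy": 0,"wz": 3},
])

```text
time_s: 5.05
position: [0.6445, -0.0248, 0.1042]
tcp_rot: [[0.084, 0.996, 0.001], [0.996, -0.084, -0.0], [-0.0, 0.001, -1.0]]
force: [-0.7, 0.7, -0.8]
opening: 0.116
```

```bash
bash r.sh
```

```text
t 5.05 p [644.5 -24.8 104.2] yaw 85.19 tilt [ 1.1e-03 -3.0e-04 -1.0e+00] F [-0.7  0.7 -0.8] M [-0.089  0.047 -0.059] op 10.1 q6 -7.3
```

Call:
move_arm([
  {"hand": 10,"x": 0,"y": 0,"z": 0,"wx": 0,"wy": 0,"wz": 3},
  {"hand": 10,"x": 0,"y": 0,"z": 0,"wx": 0,"wy": 0,"wz": 3},
])

```text
time_s: 5.25
position: [0.6445, -0.0248, 0.1042]
tcp_rot: [[0.188, 0.982, 0.001], [0.982, -0.188, -0.0], [-0.0, 0.001, -1.0]]
force: [0.5, 0.2, -0.3]
opening: 0.112
```

```bash
bash r.sh
```

```text
t 5.25 p [644.5 -24.8 104.2] yaw 79.19 tilt [ 1.e-03 -2.e-04 -1.e+00] F [ 0.5  0.2 -0.3] M [-0.103  0.051  0.016] op 9.7 q6 -1.3
```

Run:
```python
from rig import bot,vision
from h import *
s,c=wristlook(bot,vision,"w3");st(s);knobs(c)
c=vision.capture("side");cv2.imwrite("pics/s3.png",cv2.resize(c["image"][130:280,240:420,::-1],None,fx=4,fy=4,interpolation=cv2.INTER_CUBIC))
```

```text
t 5.25 p [644.5 -24.8 104.2] yaw 79.19 tilt [ 1.e-03 -2.e-04 -1.e+00] F [ 0.5  0.2 -0.3] M [-0.103  0.051  0.016] op 9.7 q6 -1.3
red 835 rect [542.5 -28.6] [30.7 13.8] ang 29.1 zmed 0.1295
blue 2804 rect [636.1  85.7] [13.7 44.7] ang 160.0 zmed 0.1298
yellow 1337 rect [644.3 -22.4] [13.9 43.2] ang 108.2 zmed 0.1298
green 2413 rect [526.2  76.9] [45.7 14.6] ang 15.2 zmed 0.1299
```

View pics/w3.png

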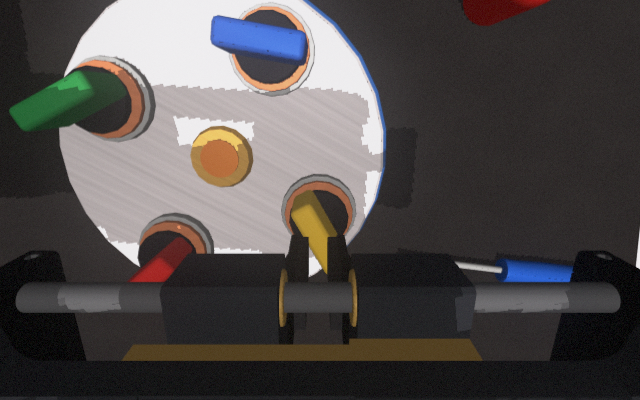

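View pics/s3.png

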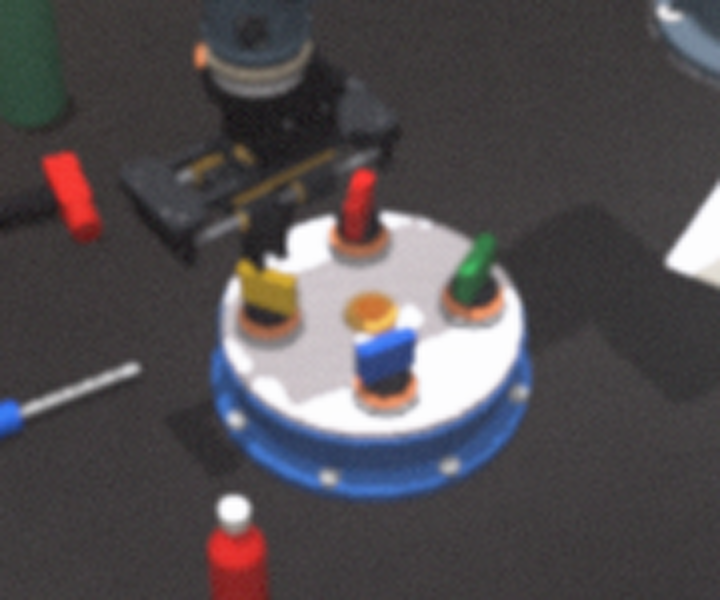

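Run:
```python
from rig import bot,vision
from h import *
c=pickle.load(open("side0.pkl","rb"));P=np.linalg.inv(c["pose"])
for p in [(.6445,-.0248,.104),(.6445,-.0248,.13),(.6445,-.0248,.16)]:
    q=P[:3,:3]@p+P[:3,3];u,v=c["fx"]*q[0]/q[2]+c["cx"],c["fy"]*q[1]/q[2]+c["cy"];print(p,u,v,"crop",(u-240)*4,(v-130)*4)
c=pickle.load(open("w3.pkl","rb"));W=cloud(c)
for v in range(205,300,6): print(v,[np.round(W[v,u]*1000).astype(int).tolist() for u in (296,318,338)])
```

```text
(0.6445, -0.0248, 0.104) 306.8594728331173 202.70272888153792 crop 267.43789133246923 290.8109155261517
(0.6445, -0.0248, 0.13) 306.59265464139946 196.600401750146 crop 266.37061856559785 266.401607000584
(0.6445, -0.0248, 0.16) 306.27603731102 189.359131906421 crop 265.10414924407996 237.436527625684
205 [[635, -3, 120], [647, -9, 108], [659, -16, 95]]
211 [[636, -4, 129], [647, -9, 121], [659, -20, 96]]
217 [[635, -7, 130], [647, -10, 128], [658, -24, 96]]
223 [[634, -10, 130], [646, -13, 129], [657, -28, 97]]
229 [[628, -28, 95], [646, -16, 130], [656, -33, 96]]
235 [[635, -12, 142], [645, -19, 131], [656, -17, 142]]
241 [[635, -12, 150], [644, -23, 131], [656, -16, 151]]
247 [[636, -12, 157], [644, -27, 129], [656, -16, 158]]
253 [[636, -13, 163], [643, -31, 130], [655, -18, 160]]
259 [[636, -14, 166], [642, -35, 129], [655, -17, 167]]
265 [[636, -14, 171], [636, -70, 72], [654, -18, 172]]
271 [[637, -14, 177], [634, -76, 71], [654, -17, 177]]
277 [[637, -14, 183], [626, -122, 1], [654, -18, 182]]
283 [[644, 9, 225], [650, 7, 224], [655, 6, 225]]
289 [[644, 8, 227], [650, 8, 228], [655, 6, 227]]
295 [[644, 7, 227], [650, 6, 228], [655, 5, 228]]
```

Run:
```python
from h import *
for n in ["w1","w2","w3"]:
    c=pickle.load(open(n+".pkl","rb"));
    T=c["pose"]@np.linalg.inv(c["hand_eye"]);W=(cloud(c)-T[:3,3])@T[:3,:3]
    m=(c["z_map"]>0.05)&(W[...,2]<-.005)&(W[...,2]>-.08)&(abs(W[...,0])<.05)
    print(n,m.sum()); 
    q=W[m]*1000
    for a in range(-80,0,8):
        k=q[(q[:,2]>=a)&(q[:,2]<a+8)]
        if len(k): print(a,len(k),k.min(0).round(),k.max(0).round())
```

```text
w1 3344
-80 748 [ -9. -57. -80.] [ 12.  56. -72.]
-72 598 [ -0. -55. -72.] [ 12.  54. -64.]
-64 678 [ -4. -54. -64.] [ 12.  52. -56.]
-56 586 [ -9. -53. -56.] [ 12.  52. -48.]
-48 556 [ -9. -53. -48.] [ 12.  52. -40.]
-40 178 [ -9. -53. -40.] [ 12.  52. -36.]
w2 2728
-80 670 [-10. -39. -80.] [ 12.  38. -72.]
-72 504 [ -1. -37. -72.] [ 12.  36. -64.]
-64 558 [ -6. -35. -64.] [ 12.  34. -56.]
-56 447 [-10. -35. -56.] [ 11.  33. -48.]
-48 420 [-10. -35. -48.] [ 12.  33. -40.]
-40 129 [ -9. -35. -40.] [ 11.  33. -36.]
w3 4579
-80 401 [-10. -15. -80.] [ 12.  13. -72.]
-72 358 [  6. -15. -72.] [ 12.  14. -64.]
-64 427 [ -4. -15. -64.] [ 11.  14. -56.]
-56 287 [  7. -15. -56.] [ 11.  13. -48.]
-48 294 [-11. -15. -48.] [ 11.  13. -40.]
-40 93 [  3. -14. -40.] [ 11.  13. -36.]
-32 1722 [ -26. -112.  -28.] [ 23.   6. -24.]
-24 511 [ -27. -116.  -24.] [ 23.   8. -16.]
-16 351 [ -32. -121.  -16.] [23. 10. -8.]
-8 135 [ -32. -121.   -8.] [23. 10. -5.]
```

Call:
move_arm([
  {"hand": 36,"x": 0,"y": 0,"z": 0,"wx": 0,"wy": 0,"wz": -7},
  {"hand": 36,"x": 0,"y": 0,"z": 0,"wx": 0,"wy": 0,"wz": -7},
  {"hand": 36,"x": 0,"y": 0,"z": 0,"wx": 0,"wy": 0,"wz": -7},
  {"hand": 36,"x": 0,"y": 0,"z": 0,"wx": 0,"wy": 0,"wz": -7},
  {"hand": 36,"x": 0,"y": 0,"z": 0.4,"wx": 0,"wy": 0,"wz": 0},
  {"hand": 36,"x": 0,"y": 0,"z": 0.4,"wx": 0,"wy": 0,"wz": 0},
])

```text
time_s: 5.95
position: [0.6444, -0.0248, 0.0833]
tcp_rot: [[-0.296, 0.955, 0.001], [0.955, 0.296, -0.0], [-0.0, 0.001, -1.0]]
force: [-0.6, -0.0, -0.4]
opening: 0.405
```

Run:
```python
from rig import bot,vision
from h import *
s,c=wristlook(bot,vision,"w4");st(s);knobs(c)
```

```text
t 5.95 p [644.4 -24.8  83.3] yaw 107.19 tilt [ 9.e-04 -2.e-04 -1.e+00] F [-0.6 -0.  -0.4] M [-0.111 -0.023  0.036] op 35.2 q6 -29.3
red 2814 rect [535.1 -32.6] [46.4 14.1] ang 29.1 zmed 0.1297
blue 3432 rect [635.6  85.6] [14.4 44.7] ang 158.8 zmed 0.1297
yellow 1812 rect [643.1 -19.5] [13.8 36.9] ang 107.8 zmed 0.1298
```

View pics/w4.png

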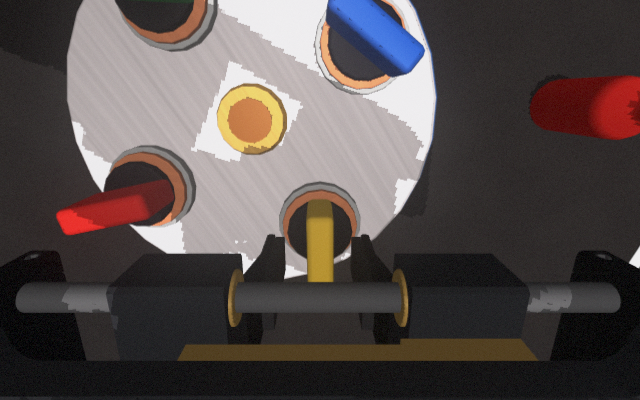

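Call:
move_arm([
  {"hand": 32,"x": 0,"y": 0,"z": 0.35,"wx": 0,"wy": 0,"wz": 0},
  {"hand": 28,"x": 0,"y": 0,"z": 0.3,"wx": 0,"wy": 0,"wz": 0},
  {"hand": 5,"x": 0,"y": 0,"z": 0,"wx": 0,"wy": 0,"wz": 0},
  {"hand": 5,"x": 0,"y": 0,"z": 0,"wx": 0,"wy": 0,"wz": 0},
  {"hand": 5,"x": 0,"y": 0,"z": 0,"wx": 0,"wy": 0,"wz": 0},
  {"hand": 5,"x": 0,"y": 0,"z": 0,"wx": 0,"wy": 0,"wz": 0},
])

```text
time_s: 6.6
position: [0.6453, -0.0246, 0.0674]
tcp_rot: [[-0.297, 0.955, 0.003], [0.955, 0.297, 0.0], [-0.001, 0.002, -1.0]]
force: [3.0, 2.3, -4.5]
opening: 0.156
```

```bash
bash r.sh
```

```text
t 6.6 p [645.3 -24.6  67.4] yaw 107.29 tilt [ 2.5e-03  2.0e-04 -1.0e+00] F [ 3.   2.3 -4.5] M [ 0.142 -0.492  0.046] op 13.6 q6 -29.4
```

Call:
move_arm([
  {"hand": 5,"x": 0,"y": 0,"z": 0,"wx": 0,"wy": 0,"wz": 4},
  {"hand": 5,"x": 0,"y": 0,"z": 0,"wx": 0,"wy": 0,"wz": 4},
  {"hand": 5,"x": 0,"y": 0,"z": 0,"wx": 0,"wy": 0,"wz": 4},
  {"hand": 5,"x": 0,"y": 0,"z": 0,"wx": 0,"wy": 0,"wz": 4},
])

```text
time_s: 7.0
position: [0.6451, -0.0246, 0.0674]
tcp_rot: [[-0.02, 1.0, 0.002], [1.0, 0.02, 0.0], [0.0, 0.002, -1.0]]
force: [2.1, 1.4, -3.4]
opening: 0.156
```

```bash
bash r.sh
```

```text
t 7.0 p [645.1 -24.6  67.4] yaw 91.13 tilt [ 2.e-03  1.e-04 -1.e+00] F [ 2.1  1.4 -3.4] M [ 0.066 -0.407  0.031] op 13.5 q6 -13.3
```

Call:
move_arm([
  {"hand": 5,"x": 0,"y": 0,"z": 0,"wx": 0,"wy": 0,"wz": 3},
  {"hand": 5,"x": 0,"y": 0,"z": 0,"wx": 0,"wy": 0,"wz": 3},
])

```text
time_s: 7.2
position: [0.645, -0.0245, 0.0674]
tcp_rot: [[0.084, 0.996, 0.002], [0.996, -0.084, 0.0], [0.0, 0.002, -1.0]]
force: [2.5, 0.8, -3.9]
opening: 0.158
```

```bash
bash r.sh
```

```text
t 7.2 p [645.  -24.5  67.4] yaw 85.18 tilt [ 1.8e-03  2.0e-04 -1.0e+00] F [ 2.5  0.8 -3.9] M [ 0.109 -0.382  0.049] op 13.8 q6 -7.3
```

Call:
move_arm([
  {"hand": 5,"x": 0,"y": 0,"z": 0,"wx": 0,"wy": 0,"wz": 3},
  {"hand": 5,"x": 0,"y": 0,"z": 0,"wx": 0,"wy": 0,"wz": 3},
])

```text
time_s: 7.4
position: [0.6449, -0.0245, 0.0674]
tcp_rot: [[0.188, 0.982, 0.002], [0.982, -0.188, 0.0], [0.001, 0.002, -1.0]]
force: [2.2, -0.7, -3.6]
opening: 0.159
```

```bash
bash r.sh
```

```text
t 7.4 p [644.9 -24.5  67.4] yaw 79.17 tilt [ 1.7e-03  2.0e-04 -1.0e+00] F [ 2.2 -0.7 -3.6] M [ 0.132 -0.371  0.088] op 13.8 q6 -1.3
```

Call:
move_arm([
  {"hand": 5,"x": 0,"y": 0,"z": 0,"wx": 0,"wy": 0,"wz": 3},
])

```text
time_s: 7.5
position: [0.6449, -0.0245, 0.0674]
tcp_rot: [[0.239, 0.971, 0.001], [0.971, -0.239, 0.0], [0.001, 0.001, -1.0]]
force: [2.4, 0.7, -3.5]
opening: 0.163
```

```bash
bash r.sh
```

```text
t 7.5 p [644.9 -24.5  67.4] yaw 76.18 tilt [ 1.5e-03  3.0e-04 -1.0e+00] F [ 2.4  0.7 -3.5] M [ 0.138 -0.322  0.036] op 14.2 q6 1.7
```

Call:
move_arm([
  {"hand": 5,"x": 0,"y": 0,"z": 0,"wx": 0,"wy": 0,"wz": 3},
])

```text
time_s: 7.6
position: [0.6449, -0.0245, 0.0674]
tcp_rot: [[0.289, 0.957, 0.002], [0.957, -0.289, 0.0], [0.001, 0.001, -1.0]]
force: [2.8, 1.8, -3.1]
opening: 0.161
```

```bash
bash r.sh
```

```text
t 7.6 p [644.9 -24.5  67.4] yaw 73.19 tilt [ 1.5e-03  2.0e-04 -1.0e+00] F [ 2.8  1.8 -3.1] M [ 0.099 -0.274  0.117] op 14.0 q6 4.7
```

Call:
move_arm([
  {"hand": 5,"x": 0,"y": 0,"z": 0,"wx": 0,"wy": 0,"wz": 3},
])

```text
time_s: 7.7
position: [0.6448, -0.0244, 0.0674]
tcp_rot: [[0.339, 0.941, 0.001], [0.941, -0.339, 0.0], [0.001, 0.001, -1.0]]
force: [3.0, 0.9, -3.0]
opening: 0.158
```

```bash
bash r.sh
```

```text
t 7.7 p [644.8 -24.4  67.4] yaw 70.21 tilt [ 1.4e-03  2.0e-04 -1.0e+00] F [ 3.   0.9 -3. ] M [ 0.168 -0.348  0.173] op 13.8 q6 7.7
```

Call:
move_arm([
  {"hand": 5,"x": 0,"y": 0,"z": 0,"wx": 0,"wy": 0,"wz": 3},
])

```text
time_s: 7.8
position: [0.6448, -0.0244, 0.0674]
tcp_rot: [[0.387, 0.922, 0.001], [0.922, -0.387, 0.0], [0.001, 0.001, -1.0]]
force: [1.2, 1.0, -2.9]
opening: 0.161
```

```bash
bash r.sh
```

```text
t 7.8 p [644.8 -24.4  67.4] yaw 67.22 tilt [ 1.3e-03  2.0e-04 -1.0e+00] F [ 1.2  1.  -2.9] M [ 0.223 -0.312  0.216] op 14.0 q6 10.7
```

Call:
move_arm([
  {"hand": 5,"x": 0,"y": 0,"z": 0,"wx": 0,"wy": 0,"wz": 3},
])

```text
time_s: 7.9
position: [0.6447, -0.0244, 0.0673]
tcp_rot: [[0.435, 0.901, 0.001], [0.901, -0.435, 0.0], [0.001, 0.001, -1.0]]
force: [2.2, 1.1, -3.3]
opening: 0.156
```

```bash
bash r.sh
```

```text
t 7.9 p [644.7 -24.4  67.3] yaw 64.23 tilt [ 1.2e-03  2.0e-04 -1.0e+00] F [ 2.2  1.1 -3.3] M [ 0.167 -0.268  0.231] op 13.6 q6 13.7
```

Call:
move_arm([
  {"hand": 5,"x": 0,"y": 0,"z": 0,"wx": 0,"wy": 0,"wz": 3},
])

```text
time_s: 8.0
position: [0.6447, -0.0244, 0.0674]
tcp_rot: [[0.481, 0.877, 0.001], [0.877, -0.481, 0.0], [0.001, 0.001, -1.0]]
force: [1.2, 0.8, -2.8]
opening: 0.163
```

```bash
bash r.sh
```

```text
t 8.0 p [644.7 -24.4  67.4] yaw 61.24 tilt [ 1.2e-03  2.0e-04 -1.0e+00] F [ 1.2  0.8 -2.8] M [ 0.189 -0.274  0.323] op 14.2 q6 16.7
```

Call:
move_arm([
  {"hand": 5,"x": 0,"y": 0,"z": 0,"wx": 0,"wy": 0,"wz": 3},
])

```text
time_s: 8.1
position: [0.6447, -0.0243, 0.0674]
tcp_rot: [[0.526, 0.85, 0.001], [0.85, -0.526, 0.0], [0.001, 0.001, -1.0]]
force: [1.8, 1.1, -3.1]
opening: 0.156
```

```bash
bash r.sh
```

```text
t 8.1 p [644.7 -24.3  67.4] yaw 58.23 tilt [ 1.1e-03  3.0e-04 -1.0e+00] F [ 1.8  1.1 -3.1] M [ 0.177 -0.316  0.236] op 13.6 q6 19.7
```

Call:
move_arm([
  {"hand": 5,"x": 0,"y": 0,"z": 0,"wx": 0,"wy": 0,"wz": 3},
])

```text
time_s: 8.2
position: [0.6446, -0.0243, 0.0674]
tcp_rot: [[0.57, 0.822, 0.001], [0.822, -0.57, 0.0], [0.001, 0.001, -1.0]]
force: [2.1, 1.8, -3.2]
opening: 0.158
```

```bash
bash r.sh
```

```text
t 8.2 p [644.6 -24.3  67.4] yaw 55.24 tilt [ 1.e-03  3.e-04 -1.e+00] F [ 2.1  1.8 -3.2] M [ 0.18  -0.266  0.3  ] op 13.8 q6 22.7
```

Call:
move_arm([
  {"hand": 5,"x": 0,"y": 0,"z": 0,"wx": 0,"wy": 0,"wz": 2},
  {"hand": 5,"x": 0,"y": 0,"z": 0,"wx": 0,"wy": 0,"wz": 0},
  {"hand": 5,"x": 0,"y": 0,"z": 0,"wx": 0,"wy": 0,"wz": 0},
])

```text
time_s: 8.5
position: [0.6446, -0.0243, 0.0674]
tcp_rot: [[0.597, 0.802, 0.001], [0.802, -0.597, 0.0], [0.001, 0.0, -1.0]]
force: [3.2, 2.2, -2.9]
opening: 0.155
```

```bash
bash r.sh
```

```text
t 8.5 p [644.6 -24.3  67.4] yaw 53.37 tilt [ 9.e-04  4.e-04 -1.e+00] F [ 3.2  2.2 -2.9] M [ 0.349 -0.329  0.226] op 13.5 q6 24.5
```

Call:
move_arm([
  {"hand": 36,"x": 0,"y": 0,"z": 0,"wx": 0,"wy": 0,"wz": 0},
  {"hand": 36,"x": 0,"y": 0,"z": 0,"wx": 0,"wy": 0,"wz": 0},
  {"hand": 36,"x": 0,"y": 0,"z": 0,"wx": 0,"wy": 0,"wz": 0},
  {"hand": 36,"x": 0,"y": 0,"z": -0.9,"wx": 0,"wy": 0,"wz": 0},
  {"hand": 36,"x": 0,"y": 0,"z": -0.9,"wx": 0,"wy": 0,"wz": 0},
  {"hand": 36,"x": 0.06,"y": -0.89,"z": 0,"wx": 0,"wy": 0,"wz": 0},
  {"hand": 36,"x": 0.06,"y": -0.89,"z": 0,"wx": 0,"wy": 0,"wz": 0},
  {"hand": 36,"x": 0.06,"y": -0.89,"z": 0,"wx": 0,"wy": 0,"wz": 0},
  {"hand": 36,"x": 0.06,"y": -0.89,"z": 0,"wx": 0,"wy": 0,"wz": 0},
  {"hand": 36,"x": 0.06,"y": -0.89,"z": 0,"wx": 0,"wy": 0,"wz": 0},
  {"hand": 36,"x": 0.06,"y": -0.89,"z": 0,"wx": 0,"wy": 0,"wz": 0},
  {"hand": 36,"x": 0.06,"y": -0.89,"z": 0,"wx": 0,"wy": 0,"wz": 0},
  {"hand": 36,"x": 0,"y": 0,"z": 0,"wx": 0,"wy": 0,"wz": 7.7},
  {"hand": 36,"x": 0,"y": 0,"z": 0,"wx": 0,"wy": 0,"wz": 7.7},
  {"hand": 36,"x": 0,"y": 0,"z": 0,"wx": 0,"wy": 0,"wz": 7.7},
  {"hand": 36,"x": 0,"y": 0,"z": 0,"wx": 0,"wy": 0,"wz": 7.7},
  {"hand": 36,"x": 0,"y": 0,"z": 0,"wx": 0,"wy": 0,"wz": 7.7},
])

```text
time_s: 10.2
position: [0.5252, 0.0765, 0.1126]
tcp_rot: [[0.968, 0.25, -0.0], [0.25, -0.968, -0.0], [-0.001, 0.0, -1.0]]
force: [0.0, -0.2, -0.0]
opening: 0.412
```

Run:
```python
from rig import bot,vision
from h import *
s,c=wristlook(bot,vision,"w5");st(s);knobs(c)
c=vision.capture("top");knobs(c)
```

```text
t 10.2 p [525.2  76.5 112.6] yaw 14.47 tilt [-5.e-04 -4.e-04 -1.e+00] F [ 0.  -0.2 -0. ] M [-0.111  0.138 -0.04 ] op 35.9 q6 71.8
red 849 rect [544.1 -26.9] [24.6 13.7] ang 30.1 zmed 0.1295
blue 2376 rect [635.3  85.6] [13.4 44.6] ang 159.9 zmed 0.1298
yellow 3088 rect [644.  -23.4] [46.4 14.5] ang 66.0 zmed 0.1296
green 1287 rect [525.4  77.2] [43.9 13. ] ang 14.9 zmed 0.1300
red 111 rect [533.8 -33.9] [43.2 13.9] ang 29.1 zmed 0.1299
blue 112 rect [634.7  85.2] [14.9 43.2] ang 158.9 zmed 0.1304
yellow 112 rect [643.2 -26.4] [42.6 14.2] ang 65.4 zmed 0.1300
```

View pics/w5.png

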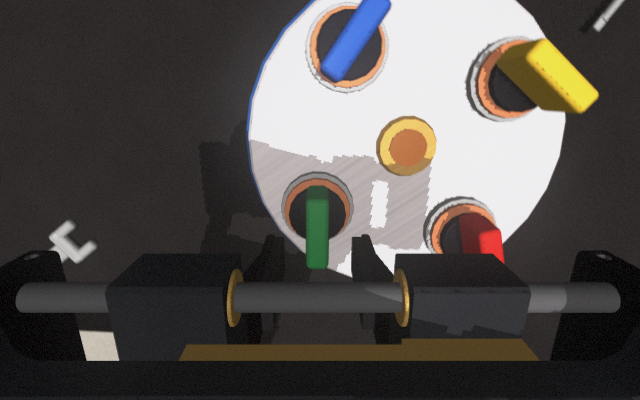

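Call:
move_arm([
  {"hand": 32,"x": 0.02,"y": 0,"z": 0.9,"wx": 0,"wy": 0,"wz": 0},
  {"hand": 28,"x": 0,"y": 0,"z": 0.9,"wx": 0,"wy": 0,"wz": 0},
  {"hand": 28,"x": 0,"y": 0,"z": 0,"wx": 0,"wy": 0,"wz": 0},
  {"hand": 5,"x": 0,"y": 0,"z": 0,"wx": 0,"wy": 0,"wz": 0},
  {"hand": 5,"x": 0,"y": 0,"z": 0,"wx": 0,"wy": 0,"wz": 0},
  {"hand": 5,"x": 0,"y": 0,"z": 0,"wx": 0,"wy": 0,"wz": 0},
  {"hand": 5,"x": 0,"y": 0,"z": 0,"wx": 0,"wy": 0,"wz": 0},
])

```text
time_s: 11.0
position: [0.5268, 0.0772, 0.0684]
tcp_rot: [[0.967, 0.256, 0.002], [0.256, -0.967, 0.0], [0.002, 0.0, -1.0]]
force: [-0.2, 0.8, 3.1]
opening: 0.163
```

```bash
bash r.sh
```

```text
t 11.0 p [526.8  77.2  68.4] yaw 14.81 tilt [ 2.2e-03  4.0e-04 -1.0e+00] F [-0.2  0.8  3.1] M [0.201 0.173 0.005] op 14.2 q6 71.4
```

Call:
move_arm([
  {"hand": 5,"x": 0,"y": 0,"z": 0,"wx": 0,"wy": 0,"wz": 4},
  {"hand": 5,"x": 0,"y": 0,"z": 0,"wx": 0,"wy": 0,"wz": 4},
  {"hand": 5,"x": 0,"y": 0,"z": 0,"wx": 0,"wy": 0,"wz": 4},
  {"hand": 5,"x": 0,"y": 0,"z": 0,"wx": 0,"wy": 0,"wz": 4},
])

```text
time_s: 11.4
position: [0.5268, 0.077, 0.0684]
tcp_rot: [[1.0, -0.023, 0.002], [-0.023, -1.0, 0.0], [0.002, -0.0, -1.0]]
force: [-0.7, 1.3, 3.4]
opening: 0.157
```

```bash
bash r.sh
```

```text
t 11.4 p [526.8  77.   68.4] yaw -1.33 tilt [ 0.0021  0.     -1.    ] F [-0.7  1.3  3.4] M [0.183 0.238 0.061] op 13.6 q6 87.6
```

Call:
move_arm([
  {"hand": 5,"x": 0,"y": 0,"z": 0,"wx": 0,"wy": 0,"wz": 3},
  {"hand": 5,"x": 0,"y": 0,"z": 0,"wx": 0,"wy": 0,"wz": 3},
])

```text
time_s: 11.6
position: [0.5268, 0.077, 0.0684]
tcp_rot: [[0.992, -0.127, 0.002], [-0.127, -0.992, -0.0], [0.002, -0.0, -1.0]]
force: [-0.9, 1.9, 2.4]
opening: 0.157
```

```bash
bash r.sh
```

```text
t 11.6 p [526.8  77.   68.4] yaw -7.29 tilt [ 0.0021 -0.     -1.    ] F [-0.9  1.9  2.4] M [0.137 0.255 0.046] op 13.6 q6 93.6
```

Call:
move_arm([
  {"hand": 5,"x": 0,"y": 0,"z": 0,"wx": 0,"wy": 0,"wz": 3},
])

```text
time_s: 11.7
position: [0.5268, 0.077, 0.0684]
tcp_rot: [[0.984, -0.178, 0.002], [-0.178, -0.984, -0.0], [0.002, -0.0, -1.0]]
force: [-1.8, 1.3, 3.9]
opening: 0.156
```

```bash
bash r.sh
```

```text
t 11.7 p [526.8  77.   68.4] yaw -10.28 tilt [ 2.e-03 -1.e-04 -1.e+00] F [-1.8  1.3  3.9] M [0.108 0.277 0.075] op 13.6 q6 96.6
```

Call:
move_arm([
  {"hand": 5,"x": 0,"y": 0,"z": 0,"wx": 0,"wy": 0,"wz": 3},
])

```text
time_s: 11.8
position: [0.5268, 0.077, 0.0683]
tcp_rot: [[0.973, -0.229, 0.002], [-0.229, -0.973, -0.0], [0.002, -0.0, -1.0]]
force: [-0.6, -0.1, 3.5]
opening: 0.16
```

```bash
bash r.sh
```

```text
t 11.8 p [526.8  77.   68.3] yaw -13.27 tilt [ 1.9e-03 -2.0e-04 -1.0e+00] F [-0.6 -0.1  3.5] M [0.161 0.185 0.14 ] op 13.9 q6 99.5
```

Call:
move_arm([
  {"hand": 5,"x": 0,"y": 0,"z": 0,"wx": 0,"wy": 0,"wz": 3},
])

```text
time_s: 11.9
position: [0.5268, 0.0769, 0.0684]
tcp_rot: [[0.96, -0.28, 0.002], [-0.28, -0.96, -0.0], [0.002, -0.0, -1.0]]
force: [-0.8, 1.1, 3.7]
opening: 0.156
```

```bash
bash r.sh
```

```text
t 11.9 p [526.8  76.9  68.4] yaw -16.25 tilt [ 2.e-03 -3.e-04 -1.e+00] F [-0.8  1.1  3.7] M [0.154 0.214 0.2  ] op 13.6 q6 102.5
```

Call:
move_arm([
  {"hand": 5,"x": 0,"y": 0,"z": 0,"wx": 0,"wy": 0,"wz": 3},
])

```text
time_s: 12.0
position: [0.5268, 0.0769, 0.0684]
tcp_rot: [[0.944, -0.329, 0.002], [-0.329, -0.944, -0.0], [0.002, -0.0, -1.0]]
force: [-0.6, 0.6, 3.5]
opening: 0.16
```

```bash
bash r.sh
```

```text
t 12.0 p [526.8  76.9  68.4] yaw -19.23 tilt [ 2.e-03 -4.e-04 -1.e+00] F [-0.6  0.6  3.5] M [0.112 0.262 0.237] op 13.9 q6 105.5
```

Call:
move_arm([
  {"hand": 5,"x": 0,"y": 0,"z": 0,"wx": 0,"wy": 0,"wz": 3},
])

```text
time_s: 12.1
position: [0.5267, 0.0769, 0.0684]
tcp_rot: [[0.926, -0.378, 0.002], [-0.378, -0.926, -0.0], [0.002, -0.0, -1.0]]
force: [-0.7, 0.7, 2.9]
opening: 0.162
```

```bash
bash r.sh
```

```text
t 12.1 p [526.7  76.9  68.4] yaw -22.22 tilt [ 1.9e-03 -5.0e-04 -1.0e+00] F [-0.7  0.7  2.9] M [0.15  0.235 0.257] op 14.1 q6 108.5
```

Call:
move_arm([
  {"hand": 5,"x": 0,"y": 0,"z": 0,"wx": 0,"wy": 0,"wz": 3},
])

```text
time_s: 12.2
position: [0.5267, 0.0769, 0.0684]
tcp_rot: [[0.905, -0.426, 0.002], [-0.426, -0.905, -0.001], [0.002, -0.0, -1.0]]
force: [0.8, 1.1, 3.1]
opening: 0.158
```

```bash
bash r.sh
```

```text
t 12.2 p [526.7  76.9  68.4] yaw -25.22 tilt [ 1.9e-03 -5.0e-04 -1.0e+00] F [0.8 1.1 3.1] M [0.14  0.275 0.22 ] op 13.7 q6 111.5
```

Call:
move_arm([
  {"hand": 5,"x": 0,"y": 0,"z": 0,"wx": 0,"wy": 0,"wz": 3},
  {"hand": 5,"x": 0,"y": 0,"z": 0,"wx": 0,"wy": 0,"wz": 3},
  {"hand": 5,"x": 0,"y": 0,"z": 0,"wx": 0,"wy": 0,"wz": 0},
  {"hand": 5,"x": 0,"y": 0,"z": 0,"wx": 0,"wy": 0,"wz": 0},
])

```text
time_s: 12.6
position: [0.5267, 0.0768, 0.0683]
tcp_rot: [[0.857, -0.516, 0.002], [-0.516, -0.857, -0.0], [0.002, -0.001, -1.0]]
force: [-1.0, 0.6, 5.8]
opening: 0.158
```

```bash
bash r.sh
```

```text
t 12.6 p [526.7  76.8  68.3] yaw -31.06 tilt [ 1.7e-03 -4.0e-04 -1.0e+00] F [-1.   0.6  5.8] M [0.1   0.271 0.246] op 13.8 q6 117.4
```

Call:
move_arm([
  {"hand": 36,"x": 0,"y": 0,"z": 0,"wx": 0,"wy": 0,"wz": 0},
  {"hand": 36,"x": 0,"y": 0,"z": 0,"wx": 0,"wy": 0,"wz": 0},
  {"hand": 36,"x": 0,"y": 0,"z": 0,"wx": 0,"wy": 0,"wz": 0},
  {"hand": 36,"x": 0,"y": 0,"z": -0.9,"wx": 0,"wy": 0,"wz": 0},
  {"hand": 36,"x": 0,"y": 0,"z": -0.9,"wx": 0,"wy": 0,"wz": 0},
  {"hand": 36,"x": 0.64,"y": 0.9,"z": 0,"wx": 0,"wy": 0,"wz": 0},
  {"hand": 36,"x": 0.64,"y": 0.9,"z": 0,"wx": 0,"wy": 0,"wz": 0},
  {"hand": 36,"x": 0.64,"y": 0.9,"z": 0,"wx": 0,"wy": 0,"wz": 0},
  {"hand": 36,"x": 0.64,"y": 0.9,"z": 0,"wx": 0,"wy": 0,"wz": 0},
  {"hand": 36,"x": 0,"y": 0,"z": 0,"wx": 0,"wy": 0,"wz": -7.5},
  {"hand": 36,"x": 0,"y": 0,"z": 0,"wx": 0,"wy": 0,"wz": -7.5},
  {"hand": 36,"x": 0,"y": 0,"z": 0,"wx": 0,"wy": 0,"wz": -7.5},
  {"hand": 36,"x": 0,"y": 0,"z": 0,"wx": 0,"wy": 0,"wz": -7.5},
  {"hand": 36,"x": 0,"y": 0,"z": 0,"wx": 0,"wy": 0,"wz": -7.5},
  {"hand": 36,"x": 0,"y": 0,"z": 0,"wx": 0,"wy": 0,"wz": -7.5},
  {"hand": 36,"x": 0,"y": 0,"z": 0,"wx": 0,"wy": 0,"wz": -7.5},
  {"hand": 36,"x": 0,"y": 0,"z": 0,"wx": 0,"wy": 0,"wz": -7.5},
])

```text
time_s: 14.3
position: [0.5339, -0.0334, 0.1119]
tcp_rot: [[0.874, 0.487, -0.001], [0.487, -0.874, 0.0], [-0.001, -0.0, -1.0]]
force: [0.3, 0.2, 1.6]
opening: 0.411
```

Run:
```python
from rig import bot,vision
from h import *
s,c=wristlook(bot,vision,"w6");st(s);knobs(c)
c=vision.capture("top");knobs(c)
```

```text
t 14.3 p [533.9 -33.4 111.9] yaw 29.12 tilt [-8.e-04  1.e-04 -1.e+00] F [0.3 0.2 1.6] M [-0.09   0.153  0.008] op 35.7 q6 45.3
red 1695 rect [534.8 -32.9] [46.  13.7] ang 29.6 zmed 0.1298
yellow 2688 rect [644.5 -23.3] [44.7 14.1] ang 66.2 zmed 0.1298
green 1854 rect [525.5  76.7] [13.7 44.8] ang 162.6 zmed 0.1298
blue 111 rect [634.8  85. ] [14.3 43.4] ang 159.7 zmed 0.1300
yellow 115 rect [643.3 -26.2] [42.7 14. ] ang 65.2 zmed 0.1299
green 25 rect [530.5  78.4] [ 5.1 29.6] ang 156.7 zmed 0.1306
```

View pics/w6.png

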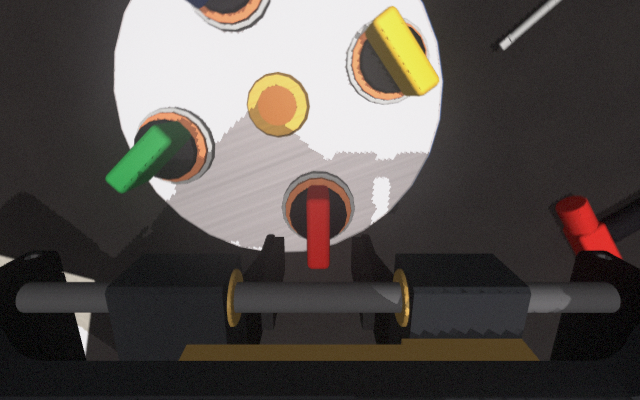

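Call:
move_arm([
  {"hand": 32,"x": 0.04,"y": 0.02,"z": 0.9,"wx": 0,"wy": 0,"wz": 0},
  {"hand": 28,"x": 0,"y": 0,"z": 0.9,"wx": 0,"wy": 0,"wz": 0},
  {"hand": 28,"x": 0,"y": 0,"z": 0,"wx": 0,"wy": 0,"wz": 0},
  {"hand": 5,"x": 0,"y": 0,"z": 0,"wx": 0,"wy": 0,"wz": 0},
  {"hand": 5,"x": 0,"y": 0,"z": 0,"wx": 0,"wy": 0,"wz": 0},
  {"hand": 5,"x": 0,"y": 0,"z": 0,"wx": 0,"wy": 0,"wz": 0},
  {"hand": 5,"x": 0,"y": 0,"z": 0,"wx": 0,"wy": 0,"wz": 0},
])

```text
time_s: 15.1
position: [0.5357, -0.0328, 0.0683]
tcp_rot: [[0.877, 0.481, 0.001], [0.481, -0.877, 0.0], [0.001, 0.0, -1.0]]
force: [0.3, 2.0, 2.6]
opening: 0.159
```

```bash
bash r.sh
```

```text
t 15.1 p [535.7 -32.8  68.3] yaw 28.77 tilt [ 1.4e-03  4.0e-04 -1.0e+00] F [0.3 2.  2.6] M [0.386 0.177 0.008] op 13.8 q6 45.7
```

Call:
move_arm([
  {"hand": 5,"x": 0,"y": 0,"z": 0,"wx": 0,"wy": 0,"wz": 4},
])

```text
time_s: 15.2
position: [0.5357, -0.0328, 0.0683]
tcp_rot: [[0.909, 0.418, 0.002], [0.418, -0.909, 0.0], [0.001, 0.0, -1.0]]
force: [0.1, 1.8, 3.0]
opening: 0.158
```

```bash
bash r.sh
```

```text
t 15.2 p [535.7 -32.8  68.3] yaw 24.70 tilt [ 1.5e-03  2.0e-04 -1.0e+00] F [0.1 1.8 3. ] M [0.307 0.221 0.108] op 13.7 q6 49.8
```

Call:
move_arm([
  {"hand": 5,"x": 0,"y": 0,"z": 0,"wx": 0,"wy": 0,"wz": 4},
])

```text
time_s: 15.3
position: [0.5357, -0.0328, 0.0683]
tcp_rot: [[0.936, 0.353, 0.001], [0.353, -0.936, 0.0], [0.001, 0.0, -1.0]]
force: [-0.5, 2.6, 2.7]
opening: 0.159
```

```bash
bash r.sh
```

```text
t 15.3 p [535.7 -32.8  68.3] yaw 20.66 tilt [ 1.4e-03  1.0e-04 -1.0e+00] F [-0.5  2.6  2.7] M [0.429 0.231 0.182] op 13.8 q6 53.9
```

Call:
move_arm([
  {"hand": 5,"x": 0,"y": 0,"z": 0,"wx": 0,"wy": 0,"wz": 4},
])

```text
time_s: 15.4
position: [0.5357, -0.0329, 0.0683]
tcp_rot: [[0.958, 0.287, 0.001], [0.287, -0.958, -0.0], [0.001, 0.0, -1.0]]
force: [-0.4, 2.5, 3.2]
opening: 0.155
```

```bash
bash r.sh
```

```text
t 15.4 p [535.7 -32.9  68.3] yaw 16.68 tilt [ 0.0013 -0.     -1.    ] F [-0.4  2.5  3.2] M [0.383 0.223 0.285] op 13.5 q6 57.8
```

Call:
move_arm([
  {"hand": 5,"x": 0,"y": 0,"z": 0,"wx": 0,"wy": 0,"wz": 4},
])

```text
time_s: 15.5
position: [0.5357, -0.0329, 0.0683]
tcp_rot: [[0.976, 0.22, 0.001], [0.22, -0.976, -0.0], [0.001, 0.0, -1.0]]
force: [0.1, 2.7, 3.1]
opening: 0.16
```

```bash
bash r.sh
```

```text
t 15.5 p [535.7 -32.9  68.3] yaw 12.70 tilt [ 1.3e-03 -1.0e-04 -1.0e+00] F [0.1 2.7 3.1] M [0.298 0.241 0.233] op 13.9 q6 61.8
```

Call:
move_arm([
  {"hand": 5,"x": 0,"y": 0,"z": 0,"wx": 0,"wy": 0,"wz": 4},
  {"hand": 5,"x": 0,"y": 0,"z": 0,"wx": 0,"wy": 0,"wz": 4},
  {"hand": 5,"x": 0,"y": 0,"z": 0,"wx": 0,"wy": 0,"wz": 4},
])

```text
time_s: 15.8
position: [0.5357, -0.0329, 0.0683]
tcp_rot: [[1.0, 0.012, 0.001], [0.012, -1.0, -0.0], [0.001, 0.0, -1.0]]
force: [-0.2, 2.2, 3.4]
opening: 0.162
```

```bash
bash r.sh
```

```text
t 15.8 p [535.7 -32.9  68.3] yaw 0.70 tilt [ 1.3e-03 -3.0e-04 -1.0e+00] F [-0.2  2.2  3.4] M [0.321 0.204 0.22 ] op 14.1 q6 73.8
```

Call:
move_arm([
  {"hand": 5,"x": 0,"y": 0,"z": 0,"wx": 0,"wy": 0,"wz": 3},
])

```text
time_s: 15.9
position: [0.5357, -0.033, 0.0683]
tcp_rot: [[0.999, -0.04, 0.001], [-0.04, -0.999, -0.0], [0.001, 0.0, -1.0]]
force: [-1.8, 2.2, 2.5]
opening: 0.155
```

```bash
bash r.sh
```

```text
t 15.9 p [535.7 -33.   68.3] yaw -2.27 tilt [ 1.3e-03 -3.0e-04 -1.0e+00] F [-1.8  2.2  2.5] M [0.336 0.228 0.286] op 13.5 q6 76.8
```

Call:
move_arm([
  {"hand": 5,"x": 0,"y": 0,"z": 0,"wx": 0,"wy": 0,"wz": 3},
])

```text
time_s: 16.0
position: [0.5357, -0.033, 0.0683]
tcp_rot: [[0.996, -0.092, 0.001], [-0.092, -0.996, -0.0], [0.001, 0.0, -1.0]]
force: [-0.5, 2.3, 2.8]
opening: 0.155
```

```bash
bash r.sh
```

```text
t 16.0 p [535.7 -33.   68.3] yaw -5.26 tilt [ 1.3e-03 -3.0e-04 -1.0e+00] F [-0.5  2.3  2.8] M [0.314 0.24  0.286] op 13.5 q6 79.8
```

Call:
move_arm([
  {"hand": 5,"x": 0,"y": 0,"z": 0,"wx": 0,"wy": 0,"wz": 3},
])

```text
time_s: 16.1
position: [0.5356, -0.033, 0.0683]
tcp_rot: [[0.99, -0.143, 0.001], [-0.143, -0.99, -0.0], [0.001, 0.0, -1.0]]
force: [-0.7, 2.9, 4.1]
opening: 0.161
```

```bash
bash r.sh
```

```text
t 16.1 p [535.6 -33.   68.3] yaw -8.24 tilt [ 1.2e-03 -4.0e-04 -1.0e+00] F [-0.7  2.9  4.1] M [0.349 0.237 0.306] op 14.0 q6 82.8
```

Call:
move_arm([
  {"hand": 5,"x": 0,"y": 0,"z": 0,"wx": 0,"wy": 0,"wz": 2},
])

```text
time_s: 16.2
position: [0.5356, -0.033, 0.0683]
tcp_rot: [[0.984, -0.177, 0.001], [-0.177, -0.984, -0.0], [0.001, 0.0, -1.0]]
force: [-0.2, 2.3, 3.1]
opening: 0.157
```

```bash
bash r.sh
```

```text
t 16.2 p [535.6 -33.   68.3] yaw -10.21 tilt [ 1.2e-03 -4.0e-04 -1.0e+00] F [-0.2  2.3  3.1] M [0.366 0.275 0.369] op 13.6 q6 84.8
```

Call:
move_arm([
  {"hand": 5,"x": 0,"y": 0,"z": 0,"wx": 0,"wy": 0,"wz": 2},
])

```text
time_s: 16.3
position: [0.5356, -0.033, 0.0683]
tcp_rot: [[0.978, -0.211, 0.001], [-0.211, -0.978, -0.001], [0.001, 0.0, -1.0]]
force: [-0.2, 2.9, 3.6]
opening: 0.161
```

```bash
bash r.sh
```

```text
t 16.3 p [535.6 -33.   68.3] yaw -12.18 tilt [ 1.2e-03 -5.0e-04 -1.0e+00] F [-0.2  2.9  3.6] M [0.376 0.272 0.402] op 14.0 q6 86.7
```

Call:
move_arm([
  {"hand": 5,"x": 0,"y": 0,"z": 0,"wx": 0,"wy": 0,"wz": 2},
])

```text
time_s: 16.4
position: [0.5356, -0.033, 0.0683]
tcp_rot: [[0.97, -0.245, 0.001], [-0.245, -0.97, -0.001], [0.001, 0.0, -1.0]]
force: [-0.5, 1.9, 3.2]
opening: 0.155
```

```bash
bash r.sh
```

```text
t 16.4 p [535.6 -33.   68.3] yaw -14.16 tilt [ 1.1e-03 -6.0e-04 -1.0e+00] F [-0.5  1.9  3.2] M [0.37  0.32  0.438] op 13.5 q6 88.7
```

Call:
move_arm([
  {"hand": 5,"x": 0,"y": 0,"z": 0,"wx": 0,"wy": 0,"wz": 1.5},
  {"hand": 5,"x": 0,"y": 0,"z": 0,"wx": 0,"wy": 0,"wz": 0},
  {"hand": 5,"x": 0,"y": 0,"z": 0,"wx": 0,"wy": 0,"wz": 0},
])

```text
time_s: 16.7
position: [0.5356, -0.0331, 0.0682]
tcp_rot: [[0.963, -0.269, 0.001], [-0.269, -0.963, -0.0], [0.001, 0.0, -1.0]]
force: [-1.2, 2.4, 5.8]
opening: 0.161
```

```bash
bash r.sh
```

```text
t 16.7 p [535.6 -33.1  68.2] yaw -15.62 tilt [ 1.1e-03 -3.0e-04 -1.0e+00] F [-1.2  2.4  5.8] M [0.44  0.351 0.436] op 14.0 q6 90.2
```

Call:
move_arm([
  {"hand": 36,"x": 0,"y": 0,"z": 0,"wx": 0,"wy": 0,"wz": 0},
  {"hand": 36,"x": 0,"y": 0,"z": 0,"wx": 0,"wy": 0,"wz": 0},
  {"hand": 36,"x": 0,"y": 0,"z": 0,"wx": 0,"wy": 0,"wz": 0},
  {"hand": 36,"x": 0,"y": 0,"z": -0.9,"wx": 0,"wy": 0,"wz": 0},
  {"hand": 36,"x": 0,"y": 0,"z": -0.9,"wx": 0,"wy": 0,"wz": 0},
  {"hand": 36,"x": 0.43,"y": -0.95,"z": 0,"wx": 0,"wy": 0,"wz": 0},
  {"hand": 36,"x": 0.43,"y": -0.95,"z": 0,"wx": 0,"wy": 0,"wz": 0},
  {"hand": 36,"x": 0.43,"y": -0.95,"z": 0,"wx": 0,"wy": 0,"wz": 0},
  {"hand": 36,"x": 0.43,"y": -0.95,"z": 0,"wx": 0,"wy": 0,"wz": 0},
  {"hand": 36,"x": 0.43,"y": -0.95,"z": 0,"wx": 0,"wy": 0,"wz": 0},
  {"hand": 36,"x": 0.43,"y": -0.95,"z": 0,"wx": 0,"wy": 0,"wz": 0},
])

```text
time_s: 17.8
position: [0.6369, 0.0869, 0.1119]
tcp_rot: [[0.962, -0.271, 0.0], [-0.271, -0.962, -0.001], [0.001, 0.0, -1.0]]
force: [0.4, -0.5, -0.3]
opening: 0.414
```

Call:
move_arm([
  {"hand": 36,"x": 0,"y": 0,"z": 0,"wx": 0,"wy": 0,"wz": -8.5},
  {"hand": 36,"x": 0,"y": 0,"z": 0,"wx": 0,"wy": 0,"wz": -8.5},
  {"hand": 36,"x": 0,"y": 0,"z": 0,"wx": 0,"wy": 0,"wz": -8.5},
  {"hand": 36,"x": 0,"y": 0,"z": 0,"wx": 0,"wy": 0,"wz": -8.5},
  {"hand": 36,"x": 0,"y": 0,"z": 0,"wx": 0,"wy": 0,"wz": -8.5},
  {"hand": 36,"x": 0,"y": 0,"z": 0,"wx": 0,"wy": 0,"wz": -8.5},
  {"hand": 36,"x": 0,"y": 0,"z": 0,"wx": 0,"wy": 0,"wz": -8.5},
  {"hand": 36,"x": 0,"y": 0,"z": 0,"wx": 0,"wy": 0,"wz": -8.5},
  {"hand": 36,"x": 0,"y": 0,"z": 0,"wx": 0,"wy": 0,"wz": -8.5},
  {"hand": 36,"x": 0,"y": 0,"z": 0,"wx": 0,"wy": 0,"wz": -8.5},
  {"hand": 36,"x": 0,"y": 0,"z": 0,"wx": 0,"wy": 0,"wz": -8.5},
  {"hand": 36,"x": 0,"y": 0,"z": 0,"wx": 0,"wy": 0,"wz": -8.5},
  {"hand": 36,"x": 0,"y": 0,"z": 0,"wx": 0,"wy": 0,"wz": -8.5},
  {"hand": 36,"x": 0,"y": 0,"z": 0,"wx": 0,"wy": 0,"wz": -8.5},
  {"hand": 36,"x": 0,"y": 0,"z": 0,"wx": 0,"wy": 0,"wz": -8.5},
  {"hand": 36,"x": 0,"y": 0,"z": 0,"wx": 0,"wy": 0,"wz": -8.5},
  {"hand": 36,"x": 0,"y": 0,"z": 0,"wx": 0,"wy": 0,"wz": -8.5},
  {"hand": 36,"x": 0,"y": 0,"z": 0,"wx": 0,"wy": 0,"wz": -8.5},
  {"hand": 36,"x": 0,"y": 0,"z": 0,"wx": 0,"wy": 0,"wz": -8.5},
  {"hand": 36,"x": 0,"y": 0,"z": 0,"wx": 0,"wy": 0,"wz": -8.5},
])

```text
time_s: 19.8
position: [0.6363, 0.0859, 0.1118]
tcp_rot: [[-0.903, 0.429, 0.0], [0.429, 0.903, -0.0], [-0.0, -0.0, -1.0]]
force: [0.3, -0.6, -0.6]
opening: 0.413
```

Run:
```python
from rig import bot,vision
from h import *
s,c=wristlook(bot,vision,"w7");st(s);knobs(c)
c=vision.capture("top");knobs(c)
```

```text
t 19.8 p [636.3  85.9 111.8] yaw 154.60 tilt [ 3.e-04 -5.e-04 -1.e+00] F [ 0.3 -0.6 -0.6] M [-0.043 -0.024 -0.011] op 36.0 q6 -66.8
red 2805 rect [534.5 -32.6] [46.6 15.1] ang 7.4 zmed 0.1295
blue 1536 rect [634.7  86.1] [13.7 44.3] ang 159.9 zmed 0.1298
green 269 rect [525.3  82.1] [11.7 41.8] ang 176.1 zmed 0.1299
red 112 rect [534.1 -33.8] [44.  13.8] ang 8.7 zmed 0.1302
yellow 99 rect [642.8 -27.5] [40.3 14.5] ang 66.3 zmed 0.1299
green 38 rect [526.6  69.5] [ 6.4 35.3] ang 172.6 zmed 0.1294
```

View pics/w7.png

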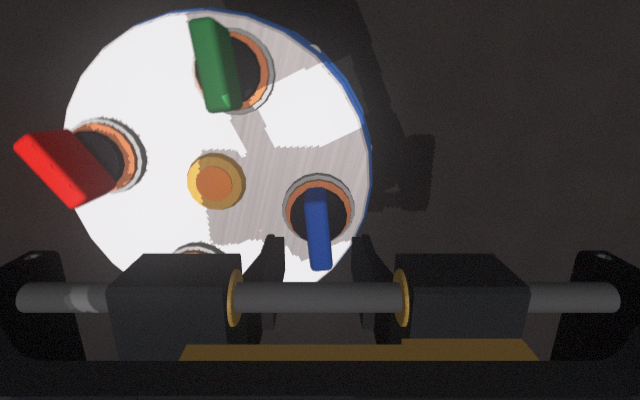

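Call:
move_arm([
  {"hand": 32,"x": 0.04,"y": 0.01,"z": 0,"wx": 0,"wy": 0,"wz": -5.2},
  {"hand": 28,"x": 0,"y": 0,"z": 0.9,"wx": 0,"wy": 0,"wz": 0},
  {"hand": 28,"x": 0,"y": 0,"z": 0.9,"wx": 0,"wy": 0,"wz": 0},
  {"hand": 28,"x": 0,"y": 0,"z": 0,"wx": 0,"wy": 0,"wz": 0},
  {"hand": 5,"x": 0,"y": 0,"z": 0,"wx": 0,"wy": 0,"wz": 0},
  {"hand": 5,"x": 0,"y": 0,"z": 0,"wx": 0,"wy": 0,"wz": 0},
  {"hand": 5,"x": 0,"y": 0,"z": 0,"wx": 0,"wy": 0,"wz": 0},
  {"hand": 5,"x": 0,"y": 0,"z": 0,"wx": 0,"wy": 0,"wz": 0},
])

```text
time_s: 20.7
position: [0.6361, 0.0866, 0.0686]
tcp_rot: [[-0.937, 0.35, 0.002], [0.35, 0.937, -0.001], [-0.003, -0.0, -1.0]]
force: [1.1, -2.4, 2.6]
opening: 0.155
```

```bash
bash r.sh
```

```text
t 20.7 p [636.1  86.6  68.6] yaw 159.49 tilt [ 0.0024 -0.001  -1.    ] F [ 1.1 -2.4  2.6] M [-0.32   0.065  0.007] op 13.5 q6 -71.6
```

Call:
move_arm([
  {"hand": 5,"x": 0,"y": 0,"z": 0,"wx": 0,"wy": 0,"wz": 4},
])

```text
time_s: 20.8
position: [0.6361, 0.0866, 0.0686]
tcp_rot: [[-0.909, 0.416, 0.002], [0.416, 0.909, -0.001], [-0.003, 0.0, -1.0]]
force: [0.3, -1.6, 2.4]
opening: 0.157
```

```bash
bash r.sh
```

```text
t 20.8 p [636.1  86.6  68.6] yaw 155.40 tilt [ 2.3e-03 -9.0e-04 -1.0e+00] F [ 0.3 -1.6  2.4] M [-0.425 -0.023 -0.013] op 13.7 q6 -67.5
```

Call:
move_arm([
  {"hand": 5,"x": 0,"y": 0,"z": 0,"wx": 0,"wy": 0,"wz": 4},
])

```text
time_s: 20.9
position: [0.6361, 0.0866, 0.0686]
tcp_rot: [[-0.877, 0.48, 0.002], [0.48, 0.877, -0.001], [-0.003, 0.0, -1.0]]
force: [-0.7, -2.0, 2.7]
opening: 0.161
```

```bash
bash r.sh
```

```text
t 20.9 p [636.1  86.6  68.6] yaw 151.34 tilt [ 2.5e-03 -9.0e-04 -1.0e+00] F [-0.7 -2.   2.7] M [-0.408  0.094  0.065] op 14.0 q6 -63.5
```

Call:
move_arm([
  {"hand": 5,"x": 0,"y": 0,"z": 0,"wx": 0,"wy": 0,"wz": 4},
])

```text
time_s: 21.0
position: [0.6361, 0.0866, 0.0686]
tcp_rot: [[-0.842, 0.54, 0.002], [0.54, 0.842, -0.001], [-0.002, 0.001, -1.0]]
force: [-0.2, -1.8, 2.5]
opening: 0.159
```

```bash
bash r.sh
```

```text
t 21.0 p [636.1  86.6  68.6] yaw 147.33 tilt [ 2.4e-03 -9.0e-04 -1.0e+00] F [-0.2 -1.8  2.5] M [-0.395  0.063 -0.021] op 13.9 q6 -59.5
```

Call:
move_arm([
  {"hand": 5,"x": 0,"y": 0,"z": 0,"wx": 0,"wy": 0,"wz": 4},
])

```text
time_s: 21.1
position: [0.6362, 0.0866, 0.0686]
tcp_rot: [[-0.802, 0.597, 0.003], [0.597, 0.802, -0.001], [-0.003, 0.001, -1.0]]
force: [-0.9, -2.0, 1.3]
opening: 0.159
```

```bash
bash r.sh
```

```text
t 21.1 p [636.2  86.6  68.6] yaw 143.34 tilt [ 2.5e-03 -9.0e-04 -1.0e+00] F [-0.9 -2.   1.3] M [-0.365 -0.008  0.119] op 13.8 q6 -55.5
```

Call:
move_arm([
  {"hand": 5,"x": 0,"y": 0,"z": 0,"wx": 0,"wy": 0,"wz": 4},
])

```text
time_s: 21.2
position: [0.6362, 0.0866, 0.0686]
tcp_rot: [[-0.759, 0.651, 0.003], [0.651, 0.759, -0.001], [-0.003, 0.001, -1.0]]
force: [-0.1, -1.7, 2.7]
opening: 0.158
```

```bash
bash r.sh
```

```text
t 21.2 p [636.2  86.6  68.6] yaw 139.36 tilt [ 0.0026 -0.001  -1.    ] F [-0.1 -1.7  2.7] M [-0.347  0.006  0.22 ] op 13.8 q6 -51.5
```

Call:
move_arm([
  {"hand": 5,"x": 0,"y": 0,"z": 0,"wx": 0,"wy": 0,"wz": 4},
])

```text
time_s: 21.3
position: [0.6362, 0.0866, 0.0686]
tcp_rot: [[-0.712, 0.702, 0.003], [0.702, 0.712, -0.001], [-0.003, 0.001, -1.0]]
force: [-0.0, -1.7, 2.1]
opening: 0.16
```

```bash
bash r.sh
```

```text
t 21.3 p [636.2  86.6  68.6] yaw 135.39 tilt [ 0.0026 -0.0011 -1.    ] F [-0.  -1.7  2.1] M [-0.368 -0.031  0.267] op 13.9 q6 -47.5
```

Call:
move_arm([
  {"hand": 5,"x": 0,"y": 0,"z": 0,"wx": 0,"wy": 0,"wz": 4},
])

```text
time_s: 21.4
position: [0.6362, 0.0866, 0.0686]
tcp_rot: [[-0.661, 0.75, 0.003], [0.75, 0.661, -0.001], [-0.003, 0.001, -1.0]]
force: [0.1, -0.9, 3.1]
opening: 0.159
```

```bash
bash r.sh
```

```text
t 21.4 p [636.2  86.6  68.6] yaw 131.40 tilt [ 0.0027 -0.0012 -1.    ] F [ 0.1 -0.9  3.1] M [-0.345 -0.036  0.259] op 13.8 q6 -43.5
```

Call:
move_arm([
  {"hand": 5,"x": 0,"y": 0,"z": 0,"wx": 0,"wy": 0,"wz": 4},
  {"hand": 5,"x": 0,"y": 0,"z": 0,"wx": 0,"wy": 0,"wz": 4},
])

```text
time_s: 21.6
position: [0.6362, 0.0866, 0.0686]
tcp_rot: [[-0.551, 0.835, 0.003], [0.835, 0.551, -0.001], [-0.003, 0.002, -1.0]]
force: [0.4, -1.8, 1.1]
opening: 0.159
```

```bash
bash r.sh
```

```text
t 21.6 p [636.2  86.6  68.6] yaw 123.40 tilt [ 0.0027 -0.0012 -1.    ] F [ 0.4 -1.8  1.1] M [-0.381 -0.038  0.269] op 13.8 q6 -35.5
```

Call:
move_arm([
  {"hand": 5,"x": 0,"y": 0,"z": 0,"wx": 0,"wy": 0,"wz": 4},
])

```text
time_s: 21.7
position: [0.6363, 0.0866, 0.0686]
tcp_rot: [[-0.491, 0.871, 0.003], [0.871, 0.491, -0.001], [-0.002, 0.002, -1.0]]
force: [-0.5, -1.8, 2.7]
opening: 0.16
```

```bash
bash r.sh
```

```text
t 21.7 p [636.3  86.6  68.6] yaw 119.40 tilt [ 0.0028 -0.0012 -1.    ] F [-0.5 -1.8  2.7] M [-0.364 -0.021  0.253] op 13.9 q6 -31.5
```

Call:
move_arm([
  {"hand": 5,"x": 0,"y": 0,"z": 0,"wx": 0,"wy": 0,"wz": 4},
])

```text
time_s: 21.8
position: [0.6363, 0.0866, 0.0686]
tcp_rot: [[-0.429, 0.903, 0.003], [0.903, 0.429, -0.001], [-0.002, 0.002, -1.0]]
force: [0.1, -2.1, 1.3]
opening: 0.156
```

```bash
bash r.sh
```

```text
t 21.8 p [636.3  86.6  68.6] yaw 115.40 tilt [ 0.0028 -0.0012 -1.    ] F [ 0.1 -2.1  1.3] M [-0.284 -0.031  0.3  ] op 13.6 q6 -27.5
```

Call:
move_arm([
  {"hand": 5,"x": 0,"y": 0,"z": 0,"wx": 0,"wy": 0,"wz": 3},
])

```text
time_s: 21.9
position: [0.6363, 0.0866, 0.0686]
tcp_rot: [[-0.382, 0.924, 0.003], [0.924, 0.382, -0.001], [-0.002, 0.002, -1.0]]
force: [0.2, -1.0, 2.1]
opening: 0.157
```

```bash
bash r.sh
```

```text
t 21.9 p [636.3  86.6  68.6] yaw 112.43 tilt [ 0.0028 -0.0012 -1.    ] F [ 0.2 -1.   2.1] M [-0.395 -0.058  0.275] op 13.7 q6 -24.6
```

Call:
move_arm([
  {"hand": 5,"x": 0,"y": 0,"z": 0,"wx": 0,"wy": 0,"wz": 3},
])

```text
time_s: 22.0
position: [0.6363, 0.0866, 0.0686]
tcp_rot: [[-0.333, 0.943, 0.003], [0.943, 0.333, -0.001], [-0.002, 0.002, -1.0]]
force: [-0.9, -1.6, 2.7]
opening: 0.155
```

```bash
bash r.sh
```

```text
t 22.0 p [636.3  86.6  68.6] yaw 109.46 tilt [ 0.0029 -0.0013 -1.    ] F [-0.9 -1.6  2.7] M [-0.406 -0.01   0.295] op 13.5 q6 -21.6
```

Call:
move_arm([
  {"hand": 5,"x": 0,"y": 0,"z": 0,"wx": 0,"wy": 0,"wz": 2},
])

```text
time_s: 22.1
position: [0.6363, 0.0866, 0.0686]
tcp_rot: [[-0.301, 0.954, 0.003], [0.954, 0.301, -0.001], [-0.002, 0.002, -1.0]]
force: [0.4, -2.2, 1.8]
opening: 0.161
```

```bash
bash r.sh
```

```text
t 22.1 p [636.3  86.6  68.6] yaw 107.50 tilt [ 0.0029 -0.0014 -1.    ] F [ 0.4 -2.2  1.8] M [-0.365 -0.019  0.407] op 14.0 q6 -19.6
```

Call:
move_arm([
  {"hand": 5,"x": 0,"y": 0,"z": 0,"wx": 0,"wy": 0,"wz": 1.5},
])

```text
time_s: 22.2
position: [0.6363, 0.0866, 0.0686]
tcp_rot: [[-0.276, 0.961, 0.003], [0.961, 0.276, -0.001], [-0.002, 0.002, -1.0]]
force: [-0.4, -2.4, 3.0]
opening: 0.157
```

```bash
bash r.sh
```

```text
t 22.2 p [636.3  86.6  68.6] yaw 106.01 tilt [ 0.0029 -0.0013 -1.    ] F [-0.4 -2.4  3. ] M [-0.504 -0.041  0.418] op 13.6 q6 -18.1
```

Call:
move_arm([
  {"hand": 5,"x": 0,"y": 0,"z": 0,"wx": 0,"wy": 0,"wz": 1.5},
])

```text
time_s: 22.3
position: [0.6364, 0.0866, 0.0685]
tcp_rot: [[-0.25, 0.968, 0.003], [0.968, 0.25, -0.001], [-0.002, 0.003, -1.0]]
force: [-0.3, -1.5, 4.3]
opening: 0.156
```

```bash
bash r.sh
```

```text
t 22.3 p [636.4  86.6  68.5] yaw 104.49 tilt [ 0.0029 -0.0012 -1.    ] F [-0.3 -1.5  4.3] M [-0.583  0.009  0.478] op 13.6 q6 -16.6
```

Call:
move_arm([
  {"hand": 5,"x": 0,"y": 0,"z": 0,"wx": 0,"wy": 0,"wz": 0},
])

```text
time_s: 22.4
position: [0.6364, 0.0866, 0.0685]
tcp_rot: [[-0.251, 0.968, 0.003], [0.968, 0.251, -0.001], [-0.002, 0.002, -1.0]]
force: [0.4, -2.7, 6.1]
opening: 0.159
```

```bash
bash r.sh
```

```text
t 22.4 p [636.4  86.6  68.5] yaw 104.52 tilt [ 0.0028 -0.0011 -1.    ] F [ 0.4 -2.7  6.1] M [-0.633  0.022  0.515] op 13.8 q6 -16.6
```

Call:
move_arm([
  {"hand": 36,"x": 0,"y": 0,"z": 0,"wx": 0,"wy": 0,"wz": 0},
  {"hand": 36,"x": 0,"y": 0,"z": 0,"wx": 0,"wy": 0,"wz": 0},
  {"hand": 36,"x": 0,"y": 0,"z": 0,"wx": 0,"wy": 0,"wz": 0},
  {"hand": 36,"x": 0,"y": 0,"z": -0.9,"wx": 0,"wy": 0,"wz": 0},
  {"hand": 36,"x": 0,"y": 0,"z": -0.9,"wx": 0,"wy": 0,"wz": 0},
  {"hand": 36,"x": -0.87,"y": -0.15,"z": 0,"wx": 0,"wy": 0,"wz": 0},
  {"hand": 36,"x": -0.87,"y": -0.15,"z": 0,"wx": 0,"wy": 0,"wz": 0},
  {"hand": 36,"x": -0.87,"y": -0.15,"z": 0,"wx": 0,"wy": 0,"wz": 0},
  {"hand": 36,"x": -0.87,"y": -0.15,"z": 0,"wx": 0,"wy": 0,"wz": 0},
  {"hand": 36,"x": -0.87,"y": -0.15,"z": 0,"wx": 0,"wy": 0,"wz": 0},
  {"hand": 36,"x": 0,"y": 0,"z": 0,"wx": 0,"wy": 0,"wz": 7.7},
  {"hand": 36,"x": 0,"y": 0,"z": 0,"wx": 0,"wy": 0,"wz": 7.7},
  {"hand": 36,"x": 0,"y": 0,"z": 0,"wx": 0,"wy": 0,"wz": 7.7},
  {"hand": 36,"x": 0,"y": 0,"z": 0,"wx": 0,"wy": 0,"wz": 7.7},
  {"hand": 36,"x": 0,"y": 0,"z": 0,"wx": 0,"wy": 0,"wz": 7.7},
])

```text
time_s: 23.9
position: [0.6434, -0.0222, 0.1114]
tcp_rot: [[0.413, 0.911, -0.002], [0.911, -0.413, 0.001], [0.0, -0.002, -1.0]]
force: [0.8, 0.2, -0.6]
opening: 0.412
```

Run:
```python
from rig import bot,vision
from h import *
s,c=wristlook(bot,vision,"w8");st(s);knobs(c)
c=vision.capture("top");knobs(c)
```

```text
t 23.9 p [643.4 -22.2 111.4] yaw 65.63 tilt [-0.0019  0.0014 -1.    ] F [ 0.8  0.2 -0.6] M [-0.075  0.096 -0.002] op 35.9 q6 12.4
blue 2396 rect [636.1  85.8] [13.1 44.9] ang 127.3 zmed 0.1298
yellow 1595 rect [644.9 -23.2] [44.8 13.6] ang 65.4 zmed 0.1299
green 1810 rect [525.8  77.3] [13.  45.4] ang 161.5 zmed 0.1299
```

View pics/w8.png

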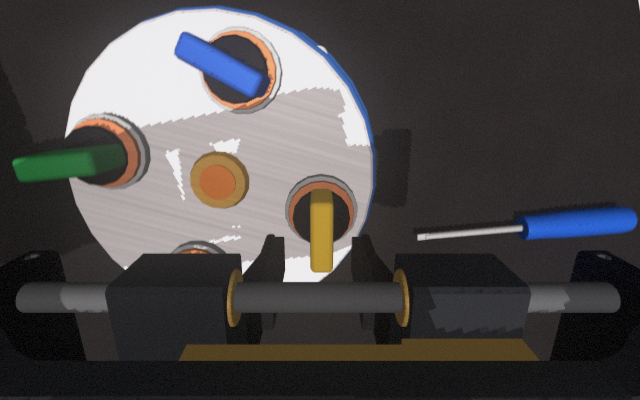

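Call:
move_arm([
  {"hand": 32,"x": -0.04,"y": 0.07,"z": 0.9,"wx": 0,"wy": 0,"wz": 0},
  {"hand": 28,"x": 0,"y": 0,"z": 0.86,"wx": 0,"wy": 0,"wz": 0},
  {"hand": 28,"x": 0,"y": 0,"z": 0,"wx": 0,"wy": 0,"wz": 0},
  {"hand": 5,"x": 0,"y": 0,"z": 0,"wx": 0,"wy": 0,"wz": 0},
  {"hand": 5,"x": 0,"y": 0,"z": 0,"wx": 0,"wy": 0,"wz": 0},
  {"hand": 5,"x": 0,"y": 0,"z": 0,"wx": 0,"wy": 0,"wz": 0},
  {"hand": 5,"x": 0,"y": 0,"z": 0,"wx": 0,"wy": 0,"wz": 0},
])

```text
time_s: 24.7
position: [0.6453, -0.0241, 0.0694]
tcp_rot: [[0.406, 0.914, 0.0], [0.914, -0.406, 0.0], [0.0, 0.0, -1.0]]
force: [-2.0, 0.4, 2.9]
opening: 0.159
```

```bash
bash r.sh
```

```text
t 24.7 p [645.3 -24.1  69.4] yaw 66.02 tilt [ 3.e-04  3.e-04 -1.e+00] F [-2.   0.4  2.9] M [ 0.104  0.422 -0.002] op 13.8 q6 11.9
```

Call:
move_arm([
  {"hand": 5,"x": 0,"y": 0,"z": 0,"wx": 0,"wy": 0,"wz": 4},
])

```text
time_s: 24.8
position: [0.6453, -0.0241, 0.0694]
tcp_rot: [[0.47, 0.882, 0.0], [0.882, -0.47, 0.0], [0.0, 0.0, -1.0]]
force: [-2.4, 1.6, 3.0]
opening: 0.163
```

```bash
bash r.sh
```

```text
t 24.8 p [645.3 -24.1  69.4] yaw 61.94 tilt [ 3.e-04  2.e-04 -1.e+00] F [-2.4  1.6  3. ] M [0.123 0.465 0.113] op 14.2 q6 16.0
```

Call:
move_arm([
  {"hand": 5,"x": 0,"y": 0,"z": 0,"wx": 0,"wy": 0,"wz": 4},
])

```text
time_s: 24.9
position: [0.6453, -0.0241, 0.0694]
tcp_rot: [[0.531, 0.847, 0.0], [0.847, -0.531, 0.0], [0.0, 0.0, -1.0]]
force: [-2.4, 2.0, 2.9]
opening: 0.158
```

```bash
bash r.sh
```

```text
t 24.9 p [645.3 -24.1  69.4] yaw 57.89 tilt [ 2.e-04  2.e-04 -1.e+00] F [-2.4  2.   2.9] M [0.153 0.51  0.194] op 13.7 q6 20.1
```

Call:
move_arm([
  {"hand": 5,"x": 0,"y": 0,"z": 0,"wx": 0,"wy": 0,"wz": 4},
  {"hand": 5,"x": 0,"y": 0,"z": 0,"wx": 0,"wy": 0,"wz": 4},
])

```text
time_s: 25.1
position: [0.6452, -0.0241, 0.0694]
tcp_rot: [[0.644, 0.765, 0.0], [0.765, -0.644, -0.0], [0.0, 0.0, -1.0]]
force: [-3.0, 1.0, 2.6]
opening: 0.155
```

```bash
bash r.sh
```

```text
t 25.1 p [645.2 -24.1  69.4] yaw 49.93 tilt [ 0. -0. -1.] F [-3.   1.   2.6] M [0.155 0.508 0.295] op 13.5 q6 28.0
```

Call:
move_arm([
  {"hand": 5,"x": 0,"y": 0,"z": 0,"wx": 0,"wy": 0,"wz": 4},
  {"hand": 5,"x": 0,"y": 0,"z": 0,"wx": 0,"wy": 0,"wz": 4},
])

```text
time_s: 25.3
position: [0.6452, -0.0241, 0.0694]
tcp_rot: [[0.744, 0.668, -0.0], [0.668, -0.744, 0.0], [-0.0, -0.0, -1.0]]
force: [-2.4, 0.6, 3.3]
opening: 0.156
```

```bash
bash r.sh
```

```text
t 25.3 p [645.2 -24.1  69.4] yaw 41.93 tilt [-0.  0. -1.] F [-2.4  0.6  3.3] M [0.136 0.487 0.284] op 13.6 q6 36.0
```

Call:
move_arm([
  {"hand": 5,"x": 0,"y": 0,"z": 0,"wx": 0,"wy": 0,"wz": 4},
  {"hand": 5,"x": 0,"y": 0,"z": 0,"wx": 0,"wy": 0,"wz": 4},
])

```text
time_s: 25.5
position: [0.6451, -0.024, 0.0694]
tcp_rot: [[0.83, 0.558, -0.0], [0.558, -0.83, 0.0], [-0.0, -0.0, -1.0]]
force: [-2.0, 1.6, 2.9]
opening: 0.159
```

```bash
bash r.sh
```

```text
t 25.5 p [645.1 -24.   69.4] yaw 33.93 tilt [-1.e-04  0.e+00 -1.e+00] F [-2.   1.6  2.9] M [0.2   0.552 0.304] op 13.8 q6 44.0
```

Call:
move_arm([
  {"hand": 5,"x": 0,"y": 0,"z": 0,"wx": 0,"wy": 0,"wz": 3},
])

```text
time_s: 25.6
position: [0.6451, -0.024, 0.0694]
tcp_rot: [[0.858, 0.514, -0.0], [0.514, -0.858, 0.0], [-0.0, -0.0, -1.0]]
force: [-2.2, 2.5, 4.4]
opening: 0.159
```

```bash
bash r.sh
```

```text
t 25.6 p [645.1 -24.   69.4] yaw 30.96 tilt [-2.e-04  0.e+00 -1.e+00] F [-2.2  2.5  4.4] M [0.162 0.627 0.291] op 13.8 q6 47.0
```

Call:
move_arm([
  {"hand": 5,"x": 0,"y": 0,"z": 0,"wx": 0,"wy": 0,"wz": 2},
])

```text
time_s: 25.7
position: [0.6451, -0.024, 0.0694]
tcp_rot: [[0.875, 0.485, -0.0], [0.485, -0.875, -0.0], [-0.0, -0.0, -1.0]]
force: [-2.5, 2.2, 3.7]
opening: 0.157
```

```bash
bash r.sh
```

```text
t 25.7 p [645.1 -24.   69.4] yaw 29.01 tilt [-2.e-04 -0.e+00 -1.e+00] F [-2.5  2.2  3.7] M [0.206 0.585 0.348] op 13.6 q6 49.0
```

Call:
move_arm([
  {"hand": 5,"x": 0,"y": 0,"z": 0,"wx": 0,"wy": 0,"wz": 2},
])

```text
time_s: 25.8
position: [0.6451, -0.024, 0.0694]
tcp_rot: [[0.891, 0.455, -0.0], [0.455, -0.891, -0.0], [-0.0, -0.0, -1.0]]
force: [-2.2, 1.4, 4.2]
opening: 0.165
```

```bash
bash r.sh
```

```text
t 25.8 p [645.1 -24.   69.4] yaw 27.04 tilt [-2.e-04 -1.e-04 -1.e+00] F [-2.2  1.4  4.2] M [0.218 0.539 0.374] op 14.3 q6 50.9
```

Call:
move_arm([
  {"hand": 5,"x": 0,"y": 0,"z": 0,"wx": 0,"wy": 0,"wz": 2},
])

```text
time_s: 25.9
position: [0.6451, -0.024, 0.0694]
tcp_rot: [[0.906, 0.423, -0.0], [0.423, -0.906, -0.0], [-0.0, -0.0, -1.0]]
force: [-2.3, 2.0, 3.6]
opening: 0.157
```

```bash
bash r.sh
```

```text
t 25.9 p [645.1 -24.   69.4] yaw 25.05 tilt [-3.e-04 -1.e-04 -1.e+00] F [-2.3  2.   3.6] M [0.188 0.604 0.435] op 13.6 q6 52.9
```

Call:
move_arm([
  {"hand": 5,"x": 0,"y": 0,"z": 0,"wx": 0,"wy": 0,"wz": 1.5},
])

```text
time_s: 26.0
position: [0.6451, -0.024, 0.0694]
tcp_rot: [[0.917, 0.399, -0.0], [0.399, -0.917, -0.0], [-0.0, -0.0, -1.0]]
force: [-3.4, 0.9, 5.6]
opening: 0.158
```

```bash
bash r.sh
```

```text
t 26.0 p [645.1 -24.   69.4] yaw 23.54 tilt [-3.e-04 -1.e-04 -1.e+00] F [-3.4  0.9  5.6] M [0.194 0.728 0.438] op 13.8 q6 54.4
```

Call:
move_arm([
  {"hand": 5,"x": 0,"y": 0,"z": 0,"wx": 0,"wy": 0,"wz": 0},
])

```text
time_s: 26.1
position: [0.6451, -0.024, 0.0694]
tcp_rot: [[0.917, 0.4, -0.0], [0.4, -0.917, 0.0], [-0.0, -0.0, -1.0]]
force: [-3.4, 2.0, 5.7]
opening: 0.163
```

```bash
bash r.sh
```

```text
t 26.1 p [645.1 -24.   69.4] yaw 23.56 tilt [-3.e-04  0.e+00 -1.e+00] F [-3.4  2.   5.7] M [0.258 0.695 0.451] op 14.2 q6 54.4
```

Call:
move_arm([
  {"hand": 5,"x": 0,"y": 0,"z": 0,"wx": 0,"wy": 0,"wz": 1},
  {"hand": 5,"x": 0,"y": 0,"z": 0,"wx": 0,"wy": 0,"wz": 0},
])

```text
time_s: 26.3
position: [0.6451, -0.024, 0.0694]
tcp_rot: [[0.923, 0.384, -0.0], [0.384, -0.923, 0.0], [-0.0, -0.0, -1.0]]
force: [-3.1, 2.0, 5.7]
opening: 0.162
```

```bash
bash r.sh
```

```text
t 26.3 p [645.1 -24.   69.4] yaw 22.57 tilt [-3.e-04  1.e-04 -1.e+00] F [-3.1  2.   5.7] M [0.293 0.709 0.531] op 14.1 q6 55.4
```

Call:
move_arm([
  {"hand": 36,"x": 0,"y": 0,"z": 0,"wx": 0,"wy": 0,"wz": 0},
  {"hand": 36,"x": 0,"y": 0,"z": 0,"wx": 0,"wy": 0,"wz": 0},
  {"hand": 36,"x": 0,"y": 0,"z": 0,"wx": 0,"wy": 0,"wz": 0},
  {"hand": 36,"x": 0,"y": 0,"z": -0.9,"wx": 0,"wy": 0,"wz": 0},
  {"hand": 36,"x": 0,"y": 0,"z": -0.9,"wx": 0,"wy": 0,"wz": 0},
  {"hand": 36,"x": -0.47,"y": -0.92,"z": 0,"wx": 0,"wy": 0,"wz": 0},
  {"hand": 36,"x": -0.47,"y": -0.92,"z": 0,"wx": 0,"wy": 0,"wz": 0},
  {"hand": 36,"x": -0.47,"y": -0.92,"z": 0,"wx": 0,"wy": 0,"wz": 0},
  {"hand": 36,"x": -0.47,"y": -0.92,"z": 0,"wx": 0,"wy": 0,"wz": 0},
  {"hand": 36,"x": -0.47,"y": -0.92,"z": 0,"wx": 0,"wy": 0,"wz": 0},
  {"hand": 36,"x": -0.47,"y": -0.92,"z": 0,"wx": 0,"wy": 0,"wz": 0},
  {"hand": 36,"x": 0,"y": 0,"z": 0,"wx": 0,"wy": 0,"wz": 8.1},
  {"hand": 36,"x": 0,"y": 0,"z": 0,"wx": 0,"wy": 0,"wz": 8.1},
  {"hand": 36,"x": 0,"y": 0,"z": 0,"wx": 0,"wy": 0,"wz": 8.1},
  {"hand": 36,"x": 0,"y": 0,"z": 0,"wx": 0,"wy": 0,"wz": 8.1},
  {"hand": 36,"x": 0,"y": 0,"z": 0,"wx": 0,"wy": 0,"wz": 8.1},
])

```text
time_s: 27.9
position: [0.5288, 0.0758, 0.1133]
tcp_rot: [[0.949, -0.315, 0.002], [-0.315, -0.949, -0.0], [0.002, -0.001, -1.0]]
force: [-0.0, 0.6, -1.1]
opening: 0.414
```

Run:
```python
from rig import bot,vision
from h import *
s,c=wristlook(bot,vision,"w9");st(s);knobs(c)
c=vision.capture("top");knobs(c)
```

```text
t 27.9 p [528.8  75.8 113.3] yaw -18.37 tilt [ 2.5e-03 -2.0e-04 -1.0e+00] F [-0.   0.6 -1.1] M [-0.022  0.142  0.01 ] op 36.0 q6 104.5
red 2303 rect [535.1 -32.4] [45.9 14.1] ang 7.9 zmed 0.1297
blue 2393 rect [635.7  85.3] [13.8 44.5] ang 127.4 zmed 0.1297
green 1249 rect [525.   77.1] [13.1 43.4] ang 161.2 zmed 0.1299
red 110 rect [534.1 -33.8] [44.  13.7] ang 8.7 zmed 0.1302
blue 112 rect [635.7  84.2] [14.7 41.8] ang 128.2 zmed 0.1297
yellow 113 rect [642.2 -26.2] [42.2 14.8] ang 49.9 zmed 0.1301
```

View pics/w9.png

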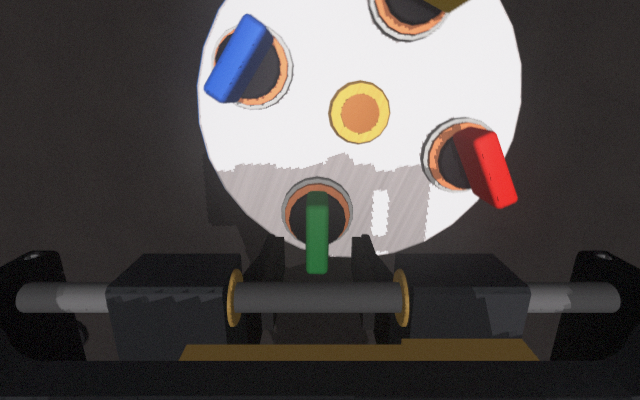

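Run:
```python
from rig import bot,vision
from h import *
c=vision.capture("top");pickle.dump(c,open("t9.pkl","wb"))
cv2.imwrite("pics/t9.png",cv2.resize(c["image"][145:260,235:355,::-1],None,fx=5,fy=5,interpolation=cv2.INTER_CUBIC))
c=vision.capture("side");pickle.dump(c,open("s9.pkl","wb"));knobs(c)
cv2.imwrite("pics/s9.png",cv2.resize(c["image"][160:260,270:400,::-1],None,fx=5,fy=5,interpolation=cv2.INTER_CUBIC))
```

```text
red 59 rect [539.6 -31.9] [50.3 14.5] ang 10.3 zmed 0.1272
blue 62 rect [640.1  89.4] [13.4 37.4] ang 123.6 zmed 0.1275
yellow 40 rect [648.8 -21.7] [47.6 11.9] ang 41.3 zmed 0.1284
```

View pics/t9.png

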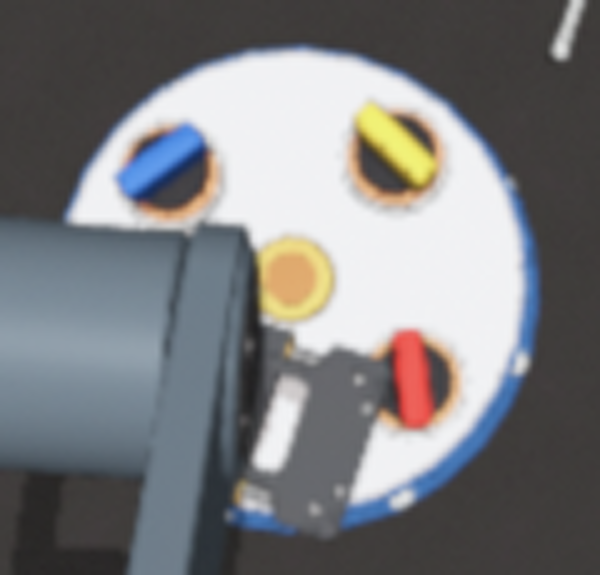

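View pics/s9.png

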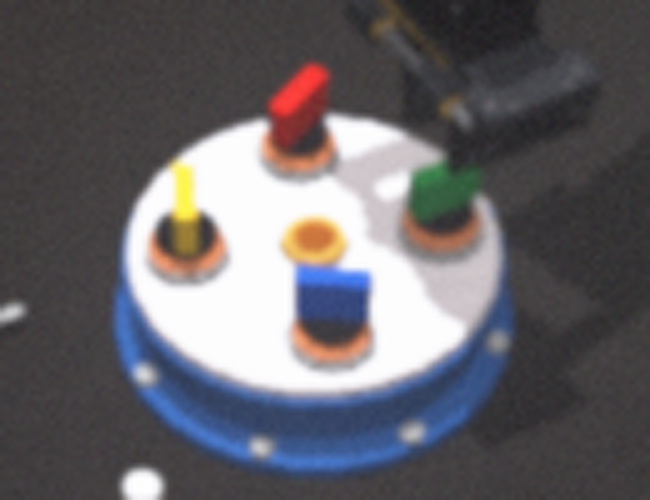

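Run:
```python
from h import *
c=pickle.load(open("t9.pkl","rb"));W=cloud(c)
for n,m in masks(c).items():
    m=m.copy();u=np.zeros_like(m);u[150:255,240:350]=1
    d=np.hypot(W[...,0]-.584,W[...,1]-.025)
    q=W[m&u&(d<.105)&(d>.05)&(W[...,2]>.122)]
    if len(q)<30: continue
    p=q[:,:2]-q[:,:2].mean(0);w,v=np.linalg.eigh(p.T@p);a=np.degrees(np.arctan2(v[1,1],v[0,1]))%180
    print(n,len(q),a,np.sqrt(w/len(q))*np.sqrt(12)*1000)
```

```text
red 112 8.772815953212216 [13.59028781 42.6646829 ]
blue 108 127.55512353509182 [13.83307612 41.00848159]
yellow 109 46.03006461934193 [14.07494327 42.03733708]
```

Call:
move_arm([
  {"hand": 32,"x": -0.11,"y": 0,"z": 0.9,"wx": 0,"wy": 0,"wz": 0},
  {"hand": 28,"x": 0,"y": 0,"z": 0.9,"wx": 0,"wy": 0,"wz": 0},
  {"hand": 28,"x": 0,"y": 0,"z": 0,"wx": 0,"wy": 0,"wz": 0},
  {"hand": 5,"x": 0,"y": 0,"z": 0,"wx": 0,"wy": 0,"wz": 0},
  {"hand": 5,"x": 0,"y": 0,"z": 0,"wx": 0,"wy": 0,"wz": 0},
  {"hand": 5,"x": 0,"y": 0,"z": 0,"wx": 0,"wy": 0,"wz": 0},
  {"hand": 5,"x": 0,"y": 0,"z": 0,"wx": 0,"wy": 0,"wz": 0},
])

```text
time_s: 28.8
position: [0.5261, 0.0772, 0.0693]
tcp_rot: [[0.951, -0.309, 0.003], [-0.309, -0.951, 0.0], [0.003, -0.001, -1.0]]
force: [0.4, 1.0, 2.9]
opening: 0.162
```

```bash
bash r.sh
```

```text
t 28.8 p [526.1  77.2  69.3] yaw -18.00 tilt [ 3.e-03  3.e-04 -1.e+00] F [0.4 1.  2.9] M [0.218 0.088 0.023] op 14.1 q6 104.2
```

Call:
move_arm([
  {"hand": 5,"x": 0,"y": 0,"z": 0,"wx": 0,"wy": 0,"wz": 4},
  {"hand": 5,"x": 0,"y": 0,"z": 0,"wx": 0,"wy": 0,"wz": 4},
])

```text
time_s: 29.0
position: [0.526, 0.0772, 0.0693]
tcp_rot: [[0.898, -0.44, 0.003], [-0.44, -0.898, 0.0], [0.003, -0.001, -1.0]]
force: [0.8, 2.4, 2.5]
opening: 0.158
```

```bash
bash r.sh
```

```text
t 29.0 p [526.   77.2  69.3] yaw -26.12 tilt [ 2.9e-03  1.0e-04 -1.0e+00] F [0.8 2.4 2.5] M [0.278 0.062 0.191] op 13.7 q6 112.4
```

Call:
move_arm([
  {"hand": 5,"x": 0,"y": 0,"z": 0,"wx": 0,"wy": 0,"wz": 4},
  {"hand": 5,"x": 0,"y": 0,"z": 0,"wx": 0,"wy": 0,"wz": 4},
])

```text
time_s: 29.2
position: [0.526, 0.0772, 0.0693]
tcp_rot: [[0.828, -0.56, 0.003], [-0.56, -0.828, 0.0], [0.002, -0.002, -1.0]]
force: [0.2, 1.7, 2.6]
opening: 0.161
```

```bash
bash r.sh
```

```text
t 29.2 p [526.   77.2  69.3] yaw -34.08 tilt [ 0.0029  0.     -1.    ] F [0.2 1.7 2.6] M [0.308 0.061 0.278] op 14.0 q6 120.4
```

Call:
move_arm([
  {"hand": 5,"x": 0,"y": 0,"z": 0,"wx": 0,"wy": 0,"wz": 4},
  {"hand": 5,"x": 0,"y": 0,"z": 0,"wx": 0,"wy": 0,"wz": 4},
])

```text
time_s: 29.4
position: [0.5261, 0.0772, 0.0693]
tcp_rot: [[0.742, -0.67, 0.003], [-0.67, -0.742, 0.0], [0.002, -0.002, -1.0]]
force: [0.4, 2.1, 1.5]
opening: 0.158
```

```bash
bash r.sh
```

```text
t 29.4 p [526.1  77.2  69.3] yaw -42.09 tilt [ 0.003  0.    -1.   ] F [0.4 2.1 1.5] M [0.31  0.12  0.231] op 13.7 q6 128.4
```

Call:
move_arm([
  {"hand": 5,"x": 0,"y": 0,"z": 0,"wx": 0,"wy": 0,"wz": 4},
  {"hand": 5,"x": 0,"y": 0,"z": 0,"wx": 0,"wy": 0,"wz": 4},
])

```text
time_s: 29.6
position: [0.5261, 0.0772, 0.0693]
tcp_rot: [[0.642, -0.767, 0.003], [-0.767, -0.642, 0.0], [0.002, -0.002, -1.0]]
force: [0.1, 1.7, 2.1]
opening: 0.153
```

```bash
bash r.sh
```

```text
t 29.6 p [526.1  77.2  69.3] yaw -50.08 tilt [ 3.e-03  1.e-04 -1.e+00] F [0.1 1.7 2.1] M [0.43  0.056 0.253] op 13.3 q6 136.4
```

Call:
move_arm([
  {"hand": 5,"x": 0,"y": 0,"z": 0,"wx": 0,"wy": 0,"wz": 4},
])

```text
time_s: 29.7
position: [0.5261, 0.0773, 0.0694]
tcp_rot: [[0.587, -0.81, 0.003], [-0.81, -0.587, 0.0], [0.002, -0.003, -1.0]]
force: [0.5, 2.0, 1.6]
opening: 0.156
```

```bash
bash r.sh
```

```text
t 29.7 p [526.1  77.3  69.4] yaw -54.08 tilt [ 3.e-03  1.e-04 -1.e+00] F [0.5 2.  1.6] M [0.406 0.068 0.349] op 13.6 q6 140.4
```

Call:
move_arm([
  {"hand": 5,"x": 0,"y": 0,"z": 0,"wx": 0,"wy": 0,"wz": 3},
])

```text
time_s: 29.8
position: [0.5261, 0.0773, 0.0693]
tcp_rot: [[0.544, -0.839, 0.003], [-0.839, -0.544, 0.0], [0.002, -0.003, -1.0]]
force: [1.4, 2.9, 2.0]
opening: 0.157
```

```bash
bash r.sh
```

```text
t 29.8 p [526.1  77.3  69.3] yaw -57.04 tilt [ 0.003  0.    -1.   ] F [1.4 2.9 2. ] M [0.397 0.006 0.378] op 13.7 q6 143.3
```

Call:
move_arm([
  {"hand": 5,"x": 0,"y": 0,"z": 0,"wx": 0,"wy": 0,"wz": 2},
])

```text
time_s: 29.9
position: [0.5261, 0.0773, 0.0694]
tcp_rot: [[0.515, -0.857, 0.003], [-0.857, -0.515, -0.0], [0.002, -0.003, -1.0]]
force: [0.8, 2.8, 2.3]
opening: 0.158
```

```bash
bash r.sh
```

```text
t 29.9 p [526.1  77.3  69.4] yaw -58.98 tilt [ 0.0031 -0.     -1.    ] F [0.8 2.8 2.3] M [0.453 0.061 0.436] op 13.8 q6 145.3
```

Call:
move_arm([
  {"hand": 5,"x": 0,"y": 0,"z": 0,"wx": 0,"wy": 0,"wz": 2},
])

```text
time_s: 30.0
position: [0.5261, 0.0773, 0.0693]
tcp_rot: [[0.485, -0.874, 0.003], [-0.874, -0.485, -0.0], [0.002, -0.003, -1.0]]
force: [1.2, 3.0, 1.9]
opening: 0.156
```

```bash
bash r.sh
```

```text
t 30.0 p [526.1  77.3  69.3] yaw -60.96 tilt [ 0.0031 -0.     -1.    ] F [1.2 3.  1.9] M [0.376 0.055 0.462] op 13.6 q6 147.2
```

Call:
move_arm([
  {"hand": 5,"x": 0,"y": 0,"z": 0,"wx": 0,"wy": 0,"wz": 1},
  {"hand": 5,"x": 0,"y": 0,"z": 0,"wx": 0,"wy": 0,"wz": 0},
])

```text
time_s: 30.2
position: [0.5261, 0.0773, 0.0693]
tcp_rot: [[0.471, -0.882, 0.003], [-0.882, -0.471, 0.0], [0.001, -0.003, -1.0]]
force: [2.0, 3.2, 5.5]
opening: 0.159
```

```bash
bash r.sh
```

```text
t 30.2 p [526.1  77.3  69.3] yaw -61.92 tilt [ 2.9e-03  1.0e-04 -1.0e+00] F [2.  3.2 5.5] M [ 0.607 -0.018  0.452] op 13.9 q6 148.2
```

Call:
move_arm([
  {"hand": 40,"x": 0,"y": 0,"z": 0,"wx": 0,"wy": 0,"wz": 0},
  {"hand": 40,"x": 0,"y": 0,"z": 0,"wx": 0,"wy": 0,"wz": 0},
  {"hand": 40,"x": 0,"y": 0,"z": 0,"wx": 0,"wy": 0,"wz": 0},
  {"hand": 40,"x": 0,"y": 0,"z": -0.9,"wx": 0,"wy": 0,"wz": 0},
  {"hand": 40,"x": 0,"y": 0,"z": -0.9,"wx": 0,"wy": 0,"wz": 0},
  {"hand": 40,"x": 0,"y": 0,"z": -0.9,"wx": 0,"wy": 0,"wz": 0},
  {"hand": 40,"x": 0,"y": 0,"z": -0.9,"wx": 0,"wy": 0,"wz": 0},
  {"hand": 40,"x": -0.9,"y": 0.5,"z": -0.9,"wx": 0,"wy": 0,"wz": 0},
  {"hand": 40,"x": -0.9,"y": 0.5,"z": -0.9,"wx": 0,"wy": 0,"wz": 0},
  {"hand": 40,"x": -0.9,"y": 0.5,"z": 0,"wx": 0,"wy": 0,"wz": 0},
  {"hand": 40,"x": -0.9,"y": 0.5,"z": 0,"wx": 0,"wy": 0,"wz": 0},
  {"hand": 40,"x": 0,"y": 0,"z": 0,"wx": 0,"wy": 0,"wz": 0},
])

```text
time_s: 31.4
position: [0.4338, 0.1334, 0.2026]
tcp_rot: [[0.471, -0.882, -0.006], [-0.882, -0.471, -0.001], [-0.002, 0.005, -1.0]]
force: [-0.7, -0.8, -0.1]
opening: 0.461
```

Run:
```python
from rig import bot,vision
from h import *
s,c=wristlook(bot,vision,"w10");st(s);knobs(c)
c=vision.capture("top");knobs(c);cv2.imwrite("pics/t10.png",c["image"][:,:,::-1])
```

```text
t 31.4 p [433.8 133.4 202.6] yaw -61.91 tilt [-5.7e-03 -8.0e-04 -1.0e+00] F [-0.7 -0.8 -0.1] M [ 0.042  0.113 -0.087] op 40.1 q6 154.9
blue 1111 rect [631.1  90.3] [14.4 34.4] ang 127.8 zmed 0.1294
green 736 rect [525.5  76.9] [12.1 43.3] ang 142.1 zmed 0.1300
red 112 rect [534.1 -33.8] [43.8 13.7] ang 8.7 zmed 0.1302
blue 111 rect [635.5  83.9] [14.  41.7] ang 127.4 zmed 0.1303
yellow 111 rect [642.8 -25.8] [41.4 14.1] ang 47.6 zmed 0.1303
green 84 rect [526.6  74.8] [14.3 38.8] ang 141.7 zmed 0.1302
```

View pics/w10.png

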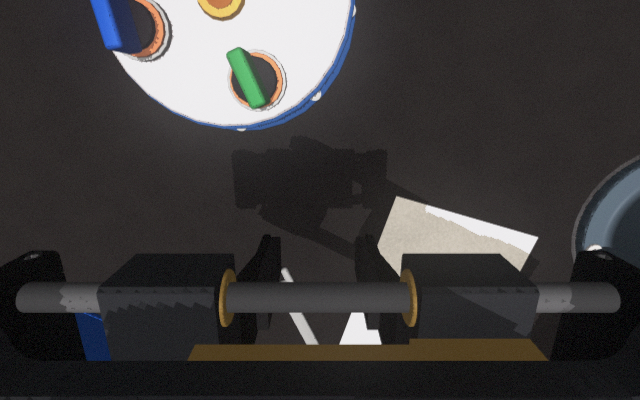

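View pics/t10.png

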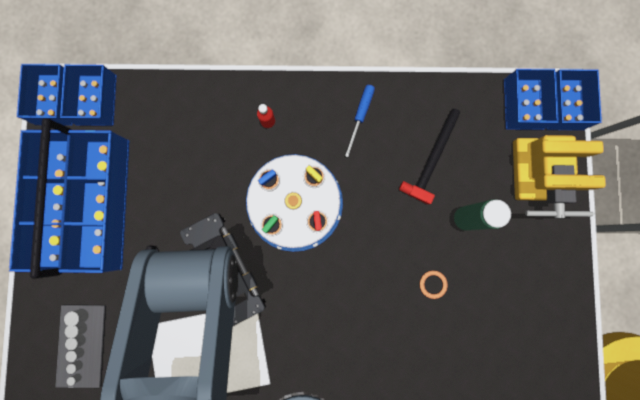

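Run:
```python
from rig import bot,order
from h import *
st(bot.read_state());print(order.hand_in())
```

```text
t 31.5 p [438.1 132.5 203. ] yaw -61.97 tilt [-6.e-04 -1.e-03 -1.e+00] F [1.1 0.2 1.4] M [ 0.102  0.103 -0.023] op 40.1 q6 154.8
the job is handed in; nothing more can be done
None
```

I snugged yellow and then green. I then tightened red, blue, yellow and green in that order, until the torque rose again past its level stretch. I handed the job in at 31.5 s with the gripper clear of everything; no verdict was reported.

**Final torques:** the last readings were about 0.44 N m on red, 0.5 on blue, 0.53 on yellow and 0.45 on green. Each includes about 0.03 N m of running friction, and single readings scatter by about 0.03 N m. That puts all four around or above firm (0.4 N m). Yellow came closest to the drag limit, at about 0.5 of 0.55 N m.

**Washers:** I could not see them sink, so I worked out the squeeze from how far each knob stayed turned. That gives about 1.1 mm on red and blue and 1.0–1.1 mm on yellow and green, against the 0.9 mm needed. All four knobs sprang back about 23–24° when released, as expected for washers that are home. I did not measure washer drag directly, but nothing in the torque suggested it.

**Bench:** in the last top view, the driver, mallet, spare seal, spray can and red bottle look where they started. The arm hid the wrench and the spare knob. The gripper stayed well above both.

**Checks that disagreed:**
- **First grip on yellow:** it closed above the bar because the real fingertips sit about 36 mm behind the reported TCP. Nothing was touched, and I allowed for the offset afterwards.
- **Yellow's final angle:** it read anywhere from 46° to 50° depending on the fitting method. I used 46°, which fits the springback of the others. At 50° the squeeze would be only about 0.92–0.95 mm, just over the limit.

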